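# Open the die case under the burr guard

## Robot

A 7-joint arm with a two-finger parallel gripper is mounted at the origin on the work surface. World frame = base frame: x ahead of the robot, y to its left, z up, the work surface at z = 0. Lengths are in m, angles in rad, forces in N, time in s.
With the tool pointing down it reaches from about 0.425 to 0.875 m from the base axis. Payload 4.7 kg.
Tool frame: the origin (TCP) lies on the mounting face of the last link; the fingertips stand 182 mm ahead of it and the grasp point (between the pads) lies 164 mm ahead of it; z points along the fingers, y is the direction in which the jaws open and shut (so a half turn about z gives the same grasp; the last joint's range is limited). The gripper opens to 87 mm and grips with 3 to 60 N. Pads are 19 mm wide; open, the fingers measure 117 mm over their backs; the gripper's body (75 mm by 190 mm) begins 51 mm behind the grasp point.
Start: joints at [-1.258, 0.321, -0.07, 1.45, 0.023, 1.371, -0.057], TCP at [0.191, 0.621, 0.405] pointing down, gripper open.
Joint ranges: [-2.86, 2.86], [-0.3, 2.09], [-1.38, 1.24], [0.06, 2.45], [-1.56, 4.7], [0.09, 2.05], [-2.69, 2.69]. Speed limits (rad/s): [2.57, 2.57, 3.14, 3.14, 3.14, 3.14, 3.14].

## Interface

Orientations are given as a rotation vector (axis times angle).
In Python, from bench import ctrl gives the robot as it stands. The module is installed in compiled form; this text tells all that it offers.
- The arm moves only by the tool play_rows, never from a script. Its argument "targets" is text: rows parted by semicolons, each of 7 numbers parted by spaces: the shift along the tool's x, y, z in cm, then the turn, a rotation vector about the tool's x, y, z in rad, then the opening, from -1 (shut) to 1 (fully open). In form: x y z ax ay az grip; .... A call has 1 to 20 rows; each row shifts and turns the pose as measured when the row begins, along the tool's axes as they then stand; what a row does not reach is not made up. A row lasts 1/8 s, in which the tool goes at most 62.5 mm and 10.7 degrees, less where a joint would pass 70% of its speed; a pose out of reach is approached as far as the arm can. A call is refused whole if a number of a shift passes 6.25 or a number of a turn 0.188, either way. A call with a gripper value outside its range is refused whole. The fingers move at their own pace and stop on an object; "newtons" is the grip in N (left out, the last holds). Time passes only in rows, so rows that do not move let the fingers close. It gives the time, the measured TCP pose, the force and the opening at its end, in the units of the state.
- ctrl.get_state(): the state, without advancing time (a new reading comes with each control period).
- ctrl.get_image(name): name is "scene" or "top" or "wrist"; returns a dict with "pixels" (480x640x3 uint8, blue, green, red), "depth" (480x640 float32, m along the optical axis (not along the pixel's ray), 0 where there is no reading), "intrinsics" (3x3 intrinsics, pixels), "R" (3x3) and "t" (3): a world point X has camera coordinates R X + t. Camera axes: x right, y down, z forward; pixel columns grow to the right and rows downward; lengths in m; the calibration is good to about 2 mm. The wrist camera is an equidistant fisheye: a pixel r from the principal point sees the ray r / f radians off the axis. A picture is of the moment at which its call begins.
- ctrl.close_job(): hands the job in, once; it reports no verdict.
The state is a dict: "time": time; "joint_positions": joint angles; "qd": joint speeds; "joint_torque": joint torques, N m; "position": TCP position; "tool_rot": TCP orientation; "ft_force": force on the tool from outside, world axes, zero at the start; "torque": the same for the moment, N m; "grip_width": opening from 0.0 (shut) to 1.0 (fully open).
Only numpy, scipy, OpenCV 4.12 (cv2) and the standard library are available. Lean on these libraries where they do the work, as an engineer would, in place of code of your own. Each camera call takes 0.05 s, during which the arm holds its last target.

## Task

Open the aluminium die case: first raise the grey burr guard that hangs over its lid until the pawl catches in the next notch and let go of it so that it hangs there; then, with the lid still down, flip the steel hasp off its staple and swing it well up, past level; then lift the lid by its pull until it stands upright or leans back, and let go. Leave the guard up, and do not shift the other things on the bench or knock the yellow die out of its clip.

Things in the scene. Friction and masses are not known exactly. Their poses are not given: they have to be found in the camera images.
- case: Aluminium case for plaster dies, 76 (x) x 220 (y) x 112 mm (z), bolted down; origin at the centre of its underside. Its front face (hasp and staple, x = -38 mm) looks along its own -x, roughly to the robot. Guard, hasp and lid share its yaw. Lid 10 mm thick, top 122.5 mm above the bench.
- guard (a joint): Height of the matte grey burr guard on its ratchet post, m: 0 = down, 0.062 = resting with its spring pawl in the next notch, end 0.085. The pawl clicks in just above 0.0625: raise to about 0.068, lower a few mm, let go. 0.17 to 0.35 kg, slides back down if not caught; friction 0.4 N, pawl adds under 4 N. While down it stops the lid at about 25 degrees.
- guard_grip (a point): Centre of the upright fin by which the guard is gripped: 34 mm long (case x), 14 mm thick (case y), 34 mm tall, on top of a hood 70 mm deep, 44 mm wide, over the rear half of the lid at the case's +y end. The hood's top is 17 mm below this point, its skirts' lower edge 35 mm below.
- post: Fixed steel ratchet post of the guard behind the case, 14 x 18 mm, 290 mm tall; origin at the centre of its foot, yaw as the case. The guard's sleeve (26 x 36 mm) rides on it; the fin's centre is 58 mm in front of (case -x) the post's axis.
- hasp_pull (a point): Centre of the hasp's cross-bar: steel bar of 12 mm diameter, 28 mm long along case y, at the lower, kicked-out end of the hasp strap, 27 mm in front of the case's front face when closed. It is a roller that turns freely on its pin, so gripped across its ends (28 mm) it lets the hasp swing. Bracket arm and lid leave no room for an upright gripper: lean it back to the robot by 20 to 35 degrees.
- hasp_hinge (a point): Centre of the hasp's hinge pin, at the lid's front edge (axis along case y). The hasp is a slotted steel strap 26 mm wide; closed it hangs down from here, and the cross-bar's centre lies 22 mm forward (case -x) and 64 mm below this point (radius 67.7 mm). The hinge rides on the lid.
- hasp (a joint): Hasp angle, rad: about 0 (up to 0.06 at the start) = hanging over the staple, which then locks the lid; it grows as the cross-bar swings forward and up; strap level at 1.57, end of travel 2.7. It stays where it is left (friction 0.03 Nm).
- lid_pull (a point): Centre of the lid's pull: steel cross-bar of 12 mm diameter, 28 mm long along case y, on a 10 mm wide stem, 26 mm in front of the lid's front edge, 130 mm to the case's -y side of the hasp. It too is a free-turning roller: gripped across its ends it lets the lid swing.
- lid_hinge (a point): Middle of the lid's hinge line at the upper rear edge of the case (axis along case y). The pull's centre with the lid shut is 104 mm forward (case -x), 5 mm above and 90 mm to the -y side of this point.
- lid (a joint): Lid angle, rad: 0 = shut, grows as it opens upward and back, 1.57 = upright, end of travel 1.8. Stiff hinge (friction 0.14 Nm, about 2 N at the pull); it stays where left when upright or beyond.
- bracket: Bystander: bolted steel bracket at the left front of the case, yaw as the case; origin at the foot of its 12 x 24 mm column. At 269 to 275 mm height a 12 mm wide arm runs 187 mm from it along the case's -y, above the hasp; the clip with the yellow die sits on its end, 175 mm from the column's axis, top at 314 mm.
- die_mid (a point): Centre of the small yellow plaster die, 20 mm diameter, 36 mm tall, standing loose in the bracket's clip, above the hasp; must stay there.
- jar_mid (a point): Bystander: centre of an amber jar, 54 mm diameter, 95 mm tall, beside the case on its -y side.
- weight_mid (a point): Bystander: centre of a small bronze weight, 34 mm diameter, 40 mm tall, in front of the case.
- dappen_mid (a point): Bystander: centre of a chrome dappen holder, 64 mm diameter, 32 mm tall, in front of the case.
- tray_mid (a point): Bystander: centre of a pink acrylic tray, 110 x 170 mm, 30 mm high with the dies in it, on the left of the bench.
- spatula_mid (a point): Bystander: near the middle of a spatula, 180 mm long, lying on the right of the bench.
- burblock_mid (a point): Bystander: centre of a white bur block, 50 x 90 mm, 49 mm high with the burs, at the right.
Not all that is in view belongs to the job. Leave any turquoise look-alike of the case alone.

How it is judged:
By the outcome, as a careful person would: the job done as asked, in the order asked, and still so for the second after the job is handed in, with the robot touching nothing.
It also fails if it takes over 67 s, if anything falls off the work surface, if the arm or the gripper's body presses on something with over 40 N, if the wrist force passes 120 N, or if a joint passes its speed limit or range.

## Working session

There is one attempt and no reset: what is moved stays moved. The work goes in short steps, Python scripts to look and compute and a tool call to move; the robot and the scene stay as the last step left them, time stands still between calls to the robot, and variables do not carry over. Pictures are saved under pics/ and viewed, and the job is handed in when it is done.

Besides the shell and the picture viewer there is one more tool, called after "Emit:" as name(argument=value, ...), one argument or row to a line, values as JSON. play_rows: Moves the arm, as the interface text tells. Its arguments: {"type":"object","properties":{"targets":{"type":"string"},"newtons":{"type":"number"}},"required":["targets"]}

```bash
mkdir -p pics; cat > h.py <<'E'
import numpy as np,cv2
from bench import ctrl
from scipy.spatial.transform import Rotation as R
def grab(n,f=None):
    im=ctrl.get_image(n)
    if f: cv2.imwrite('pics/'+f,im['pixels'])
    np.savez('last_%s.npz'%n,**im)
    return im
def cloud(im):
    d=im['depth'];K=np.array(im['intrinsics']);v,u=np.mgrid[0:480,0:640]
    c=np.stack([(u-K[0,2])/K[0,0]*d,(v-K[1,2])/K[1,1]*d,d],-1)
    return (c-np.array(im['t']))@np.array(im['R'])
def proj(im,X):
    K=np.array(im['intrinsics']);c=np.array(im['R'])@np.array(X)+np.array(im['t']);return (K@c)[:2]/c[2]
E
python3 - <<'E'
from h import *
for n in ['scene','top','wrist']:
    im=grab(n,n+'0.png'); print(n,im['intrinsics'],im['R'],im['t'])
print(ctrl.get_state())
E
```

```text
scene [[435.54385304   0.         319.81545603]
 [  0.         435.54385304 243.78517616]
 [  0.           0.           1.        ]] [[-0.79103882  0.6115962  -0.01441114]
 [ 0.50762473  0.64305063 -0.57341348]
 [-0.34143042 -0.46090777 -0.81913936]] [ 0.38274904 -0.16791624  1.41554183]
top [[605.1735271    0.         322.61757604]
 [  0.         605.1735271  247.19328367]
 [  0.           0.           1.        ]] [[ 0.02376929 -0.99970468 -0.00505635]
 [-0.99048984 -0.02286399 -0.1356728 ]
 [ 0.13551713  0.00823311 -0.9907408 ]] [-0.00661076  0.52584553  1.77219229]
wrist [[371.64829954   0.         325.31099705]
 [  0.         371.64829954 238.31539084]
 [  0.           0.           1.        ]] [[ 2.92742410e-01  9.56190934e-01 -8.82223055e-04]
 [ 9.12585145e-01 -2.79116603e-01  2.98801396e-01]
 [ 2.85464943e-01 -8.82769446e-02 -9.54314910e-01]] [-0.64984162 -0.03767145  0.39159401]
{'time': 0.15, 'joint_positions': array([-1.25786073,  0.32164266, -0.07008514,  1.45137639,  0.02259951,
        1.37081833, -0.05689509]), 'qd': array([ 0.00161989, -0.002512  , -0.00098986, -0.00253422, -0.00221914,
       -0.00253081,  0.00056081]), 'joint_torque': array([-1.45250306e-04, -4.91792893e+01, -4.04705079e-01, -3.12877464e+01,
       -6.40687533e-02,  4.04892932e-02,  1.29890727e-04]), 'position': array([0.19134942, 0.62103797, 0.40392835]), 'tool_rot': array([-4.67600172e-01, -3.10646462e+00,  2.28110548e-03]), 'ft_force': array([-0.28031954, -0.17025383,  0.07056881]), 'torque': array([-0.03666866, -0.01243938,  0.04417019]), 'grip_width': 1.0027838595776337}
```

View pics/scene0.png

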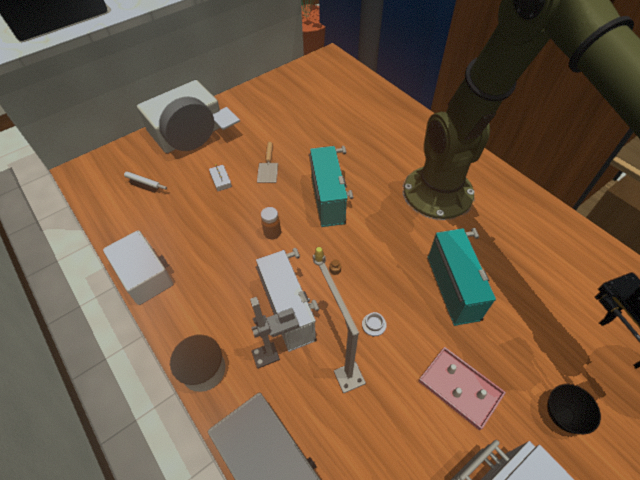

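View pics/top0.png

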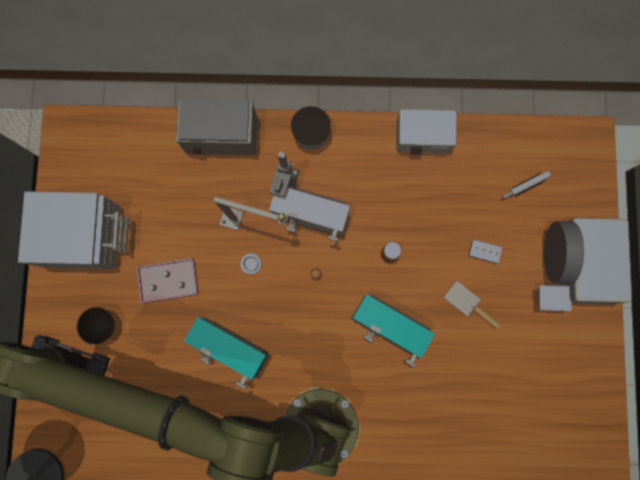

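View pics/wrist0.png

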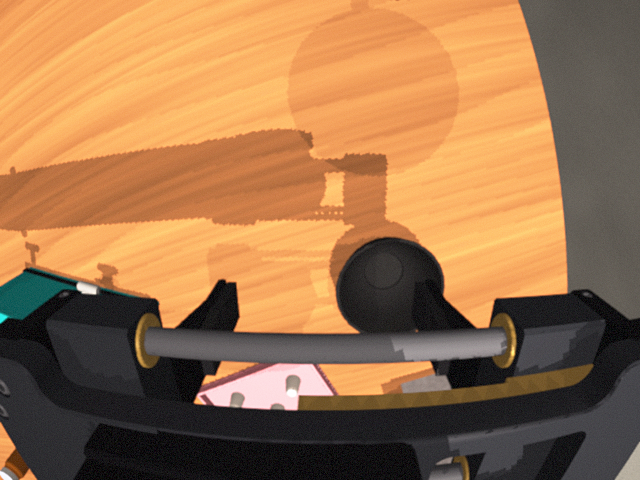

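The scene and top views show the aluminium case (top view, about px 310,210) with the guard at (283,180), the die at (281,216) and the lid pull at (336,237). The turquoise look-alikes stand nearer the base. Next I measure with depth.

```bash
python3 - <<'E'
from h import *
for n,box in [('top',(255,140,360,255)),('scene',(235,230,370,400))]:
    im=dict(np.load('last_%s.npz'%n)); P=cloud(im)
    u0,v0,u1,v1=box
    Q=P[v0:v1,u0:u1].reshape(-1,3); px=im['pixels'][v0:v1,u0:u1].reshape(-1,3)
    ok=(im['depth'][v0:v1,u0:u1].reshape(-1)>0)
    m=ok&(abs(Q[:,2]-.1225)<.006)
    # lid
    r=cv2.minAreaRect(Q[m][:,:2].astype(np.float32)*1000);print(n,'lid',m.sum(),Q[m].mean(0),r)
    h,e=np.histogram(Q[ok][:,2],bins=np.arange(-.01,.34,.01));print([(round(a,2),b) for a,b in zip(e,h)])
    crop=cv2.resize(im['pixels'][v0:v1,u0:u1],None,fx=5,fy=5,interpolation=cv2.INTER_CUBIC);print(crop.shape)
    cv2.imwrite('pics/crop_%s.png'%n,crop if crop.shape[0]<=600 else cv2.resize(crop,None,fx=.7,fy=.7))
E
```

```text
top lid 1732 [0.62213156 0.03985127 0.12211373] ((614.0966186523438, 50.709983825683594), (219.901123046875, 116.47716522216797), 74.84879302978516)
[(np.float64(-0.01), np.int64(4400)), (np.float64(0.0), np.int64(3709)), (np.float64(0.01), np.int64(229)), (np.float64(0.02), np.int64(78)), (np.float64(0.03), np.int64(53)), (np.float64(0.04), np.int64(54)), (np.float64(0.05), np.int64(78)), (np.float64(0.06), np.int64(58)), (np.float64(0.07), np.int64(65)), (np.float64(0.08), np.int64(102)), (np.float64(0.09), np.int64(47)), (np.float64(0.1), np.int64(29)), (np.float64(0.11), np.int64(746)), (np.float64(0.12), np.int64(1303)), (np.float64(0.13), np.int64(59)), (np.float64(0.14), np.int64(25)), (np.float64(0.15), np.int64(215)), (np.float64(0.16), np.int64(96)), (np.float64(0.17), np.int64(28)), (np.float64(0.18), np.int64(86)), (np.float64(0.19), np.int64(55)), (np.float64(0.2), np.int64(8)), (np.float64(0.21), np.int64(10)), (np.float64(0.22), np.int64(9)), (np.float64(0.23), np.int64(9)), (np.float64(0.24), np.int64(6)), (np.float64(0.25), np.int64(9)), (np.float64(0.26), np.int64(3
[... 858 characters left out ...]
)), (np.float64(0.13), np.int64(50)), (np.float64(0.14), np.int64(97)), (np.float64(0.15), np.int64(205)), (np.float64(0.16), np.int64(328)), (np.float64(0.17), np.int64(74)), (np.float64(0.18), np.int64(153)), (np.float64(0.19), np.int64(126)), (np.float64(0.2), np.int64(38)), (np.float64(0.21), np.int64(55)), (np.float64(0.22), np.int64(36)), (np.float64(0.23), np.int64(37)), (np.float64(0.24), np.int64(39)), (np.float64(0.25), np.int64(41)), (np.float64(0.26), np.int64(41)), (np.float64(0.27), np.int64(535)), (np.float64(0.28), np.int64(64)), (np.float64(0.29), np.int64(100)), (np.float64(0.3), np.int64(25)), (np.float64(0.31), np.int64(42)), (np.float64(0.32), np.int64(0))]
(850, 675, 3)
```

View pics/crop_top.png

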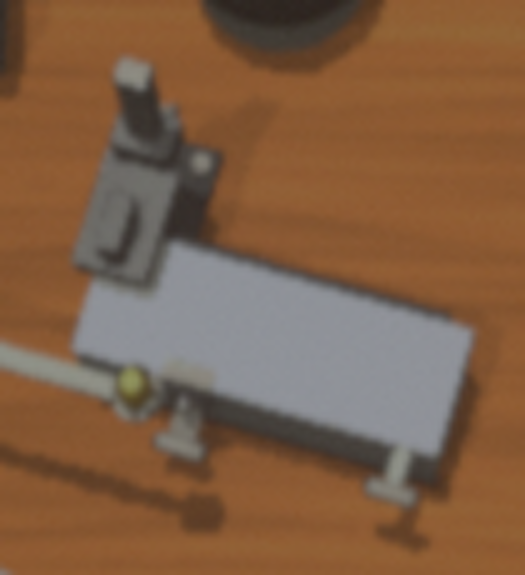

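View pics/crop_scene.png

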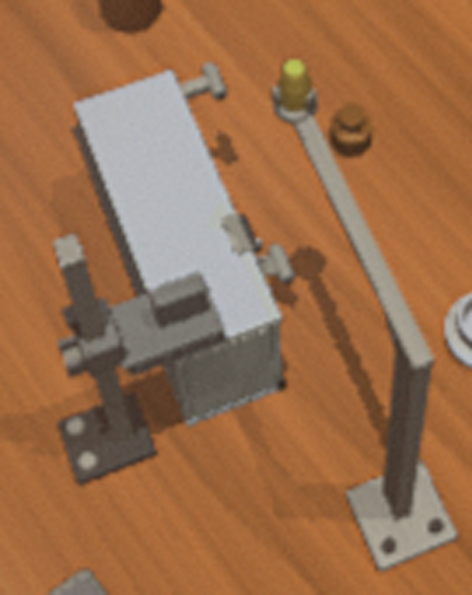

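```bash
python3 - <<'E'
from h import *
# combine: lid edge lines in both
for n,box in [('top',(255,140,360,255)),('scene',(235,230,370,400))]:
    im=dict(np.load('last_%s.npz'%n)); P=cloud(im)
    u0,v0,u1,v1=box
    d=im['depth'][v0:v1,u0:u1]
    Z=P[v0:v1,u0:u1,2]
    m=((abs(Z-.123)<.005)&(d>0)).astype(np.uint8)
    k,l,s,c=cv2.connectedComponentsWithStats(m,connectivity=4)
    i=1+s[1:,4].argmax(); Q=P[v0:v1,u0:u1][l==i]
    print(n,s[i],Q.mean(0),Q.std(0),cv2.minAreaRect(Q[:,:2].astype(np.float32)*1000))
    def band(name,lo,hi):
        mm=((Z>lo)&(Z<hi)&(d>0)).astype(np.uint8)
        k,l,s,c=cv2.connectedComponentsWithStats(mm)
        for j in range(1,k):
            if s[j,4]>=8:
                q=P[v0:v1,u0:u1][l==j]; print('  ',name,s[j,4],c[j].round(1)+[u0,v0],q.mean(0).round(4),q.min(0).round(3),q.max(0).round(3))
    band('fin',.183,.2);band('hood',.155,.170);band('arm',.262,.283);band('die',.298,.325);band('posttop',.284,.297)
E
```

```text
top [  15   48   80   45 1448] [0.62374911 0.04239313 0.12248309] [0.02582453 0.05921679 0.00258827] ((625.6198120117188, 47.28290557861328), (219.9049072265625, 88.48394775390625), 73.36835479736328)
   fin 51 [284.  167.3] [0.727  0.1174 0.1879] [0.714 0.101 0.183] [0.74  0.137 0.197]
   fin 64 [277.5 184.5] [0.6769 0.1334 0.1909] [0.659 0.124 0.184] [0.695 0.143 0.2  ]
   hood 248 [280.3 182.7] [0.6899 0.1284 0.1598] [0.652 0.102 0.155] [0.727 0.159 0.169]
   arm 19 [281.9 158.2] [0.7289 0.1172 0.2721] [0.724 0.109 0.264] [0.737 0.128 0.283]
   arm 112 [265.9 214.2] [0.5767 0.1539 0.274 ] [0.564 0.122 0.265] [0.59  0.183 0.283]
   arm 30 [282.6 220.8] [0.5598 0.1095 0.2764] [0.552 0.099 0.269] [0.575 0.124 0.283]
   die 40 [281.1 216.9] [0.5638 0.111  0.3098] [0.557 0.104 0.298] [0.574 0.119 0.318]
   posttop 33 [281.2 154.7] [0.7333 0.118  0.2891] [0.727 0.11  0.284] [0.742 0.126 0.296]
   posttop 9 [279.  219.9] [0.5591 0.1176 0.2926] [0.556 0.11  0.289] [0.564 0.126 0.297]
scene [  21   18   59   79 2190] [0.62365604 0.03835271 0.12460893] [0.02767502 0.05929536 0.00185206] ((6
[... 283 characters left out ...]
30 [350.7 347.7] [0.6181 0.2843 0.1922] [0.612 0.267 0.183] [0.622 0.293 0.2  ]
   hood 458 [276.5 325. ] [0.7061 0.1318 0.1611] [0.658 0.101 0.155] [0.761 0.158 0.17 ]
   hood 26 [350.2 352.5] [0.6176 0.284  0.1631] [0.611 0.268 0.155] [0.622 0.292 0.17 ]
   arm 562 [337.7 298.4] [0.5952 0.2089 0.2767] [0.557 0.108 0.262] [0.622 0.293 0.283]
   arm 35 [256.2 308.6] [0.7387 0.1252 0.2724] [0.731 0.112 0.262] [0.745 0.128 0.282]
   die 74 [318.5 251.9] [0.5698 0.1139 0.3094] [0.56  0.105 0.299] [0.576 0.12  0.318]
   posttop 43 [318.4 258.1] [0.5724 0.1164 0.2911] [0.56  0.102 0.284] [0.581 0.124 0.297]
   posttop 66 [253.9 301.5] [0.7369 0.1188 0.2916] [0.728 0.107 0.284] [0.745 0.126 0.295]
```

```bash
cat > ray.py <<'E'
from h import *
def hit(n,u,v,z):
    im=dict(np.load('last_%s.npz'%n));K=im['intrinsics'];Rm=im['R'];t=im['t']
    o=-Rm.T@t; d=Rm.T@np.array([(u-K[0,2])/K[0,0],(v-K[1,2])/K[1,1],1]); return o+d*(z-o[2])/d[2]
E
python3 - <<'E'
from ray import *
def pt(n,c): 
    return hit(n,255+c[0]/5,140+c[1]/5,c[2]) if n=='top' else hit(n,235+c[0]/3.5,230+c[1]/3.5,c[2])
z=.1225
for name,n,c in [('RB','top',(472,327,z)),('RF','top',(435,457,z)),('LF','top',(73,347,z)),('RB','scene',(76,104,z)),('RF','scene',(172,71,z)),('LF','scene',(279,315,z)),
 ('lidpull','top',(392,490,.123)),('hasppull','top',(181,443,.054)),('lidpull','scene',(211,82,.117)),('hasppull','scene',(279,264,.054)),
 ('fintop','top',(116,212,.192)),('fintop','scene',(177,291,.192)),('dietop','top',(130,378,.32)),('dietop','scene',(293,66,.32)),('posttop','top',(133,72,.29)),('posttop','scene',(67,245,.29)),('weight','scene',(352,122,.03)),('weight','top',(305,670,.03))]:
    print(name,n,pt(n,c).round(4))
E
```

```text
RB top [ 0.6368 -0.069   0.1225]
RF top [ 0.5607 -0.0492  0.1225]
LF top [0.6199 0.1597 0.1225]
RB scene [ 0.6362 -0.0676  0.1225]
RF scene [ 0.5633 -0.0477  0.1225]
LF scene [0.6208 0.1604 0.1225]
lidpull top [ 0.5411 -0.0251  0.123 ]
hasppull top [0.5769 0.1002 0.054 ]
lidpull scene [ 0.5442 -0.0247  0.117 ]
hasppull scene [0.5778 0.1012 0.054 ]
fintop top [0.6827 0.1317 0.192 ]
fintop scene [0.68   0.1343 0.192 ]
dietop top [0.5653 0.1106 0.32  ]
dietop scene [0.5689 0.1138 0.32  ]
posttop top [0.7339 0.1168 0.29  ]
posttop scene [0.7344 0.1154 0.29  ]
weight scene [0.4478 0.0266 0.03  ]
weight top [0.4456 0.0236 0.03  ]
```

```bash
cat > geo.py <<'E'
from h import *
YAW=-np.radians(15.7); c,s=np.cos(YAW),np.sin(YAW)
EX=np.array([c,s,0]);EY=np.array([-s,c,0]);C=np.array([.6294,.0462,0])
def case(x,y,z): return C+x*EX+y*EY+np.array([0,0,z])
def tocase(p): d=np.array(p)-C; return np.array([d@EX,d@EY,d[2]])
def tool(lean): # lean back rad
    z=np.sin(lean)*EX+np.array([0,0,-np.cos(lean)]); y=EY; x=np.cross(y,z); return np.stack([x,y,z],1)
def need(G,lean,st=None):
    st=st or ctrl.get_state(); R0=R.from_rotvec(st['tool_rot']).as_matrix(); p=np.array(st['position'])
    Rt=tool(lean); tcp=np.array(G)-.164*Rt[:,2]
    g=p+.164*R0[:,2]
    print('t',st['time'],'tcp',p.round(4),'grasp world',g.round(4),'case',tocase(g).round(4),'F',np.round(st['ft_force'],1),'w',round(87*st['grip_width'],1),'q',np.round(st['joint_positions'],2))
    print('target tcp',tcp.round(4),'shift tool cm',(R0.T@(tcp-p)*100).round(2),'turn',R.from_matrix(R0.T@Rt).as_rotvec().round(3))
E
python3 - <<'E'
from geo import *
im=dict(np.load('last_wrist.npz')); st=ctrl.get_state(); R0=R.from_rotvec(st['tool_rot']).as_matrix()
cp=-im['R'].T@im['t']; print('cam in tool',(R0.T@(cp-st['position'])).round(3),'axis',(R0.T@im['R'][2]).round(3))
need([.6813,.133,.356],0)
print(tocase([.6813,.133,.175]))
from ray import hit
p=hit('top',392,247,.095); print('jar',p,tocase(p))
p=np.array(hit('scene',270,213,.095)); print('jar',p,tocase(p))
E
```

```text
cam in tool [0.082 0.    0.02 ] axis [-0.299  0.001  0.954]
t 0.15 tcp [0.1913 0.621  0.4039] grasp world [0.1913 0.6208 0.2399] case [-0.5773  0.4346  0.2399] F [-0.3 -0.2  0.1] w 87.2 q [-1.26  0.32 -0.07  1.45  0.02  1.37 -0.06]
target tcp [0.6813 0.133  0.52  ] shift tool cm [-61.19 -32.23 -11.55] turn [-0.001  0.    -0.025]
[0.02647558 0.09760581 0.175     ]
jar [ 0.52294759 -0.19504843  0.095     ] [-0.03719893 -0.26105394  0.095     ]
jar [ 0.51182959 -0.19595965  0.095     ] [-0.04765556 -0.2649397   0.095     ]
```

Emit:
play_rows(
  targets="0 0 -6 0 0 -0.025 1; -2 -1 -6 0 0 0 1; -5 -2.6 0 0 0 0 1; -5 -2.6 0 0 0 0 1; -5 -2.6 0 0 0 0 1; -5 -2.6 0 0 0 0 1; -5 -2.6 0 0 0 0 1; -5 -2.6 0 0 0 0 1; -5 -2.6 0 0 0 0 1; -5 -2.6 0 0 0 0 1; -5 -2.6 0 0 0 0 1; -5 -2.6 0 0 0 0 1; -5 -2.6 0 0 0 0 1; 0 0 0 0 0 0 1",
)

```text
time: 1.9
position: [0.6746, 0.1712, 0.5212]
tool_rot: [-0.418, -3.109, 0.017]
ft_force: [-0.8, 0.0, -0.8]
grip_width: 0.999
```

```bash
python3 -c "
from geo import *
need([.6813,.133,.36],0)"
```

```text
t 1.9 tcp [0.6746 0.1712 0.5212] grasp world [0.6737 0.1696 0.3572] case [0.0092 0.1308 0.3572] F [-0.8  0.  -0.8] w 86.9 q [-0.5   0.41  0.32  1.12 -0.12  1.63  1.09]
target tcp [0.6813 0.133  0.524 ] shift tool cm [-1.65 -3.52 -0.24] turn [-0.011 -0.003  0.007]
```

Emit:
play_rows(
  targets="-1.65 -3.5 0 -0.011 -0.003 0.007 1; 0 0 0 0 0 0 0.1; 0 0 0 0 0 0 0.1",
)

```text
time: 2.28
position: [0.681, 0.1347, 0.5198]
tool_rot: [-0.425, -3.109, -0.002]
ft_force: [0.4, 0.4, -0.1]
grip_width: 0.852
```

```bash
python3 -c "
from geo import *
need([.6813,.133,.36],0); grab('wrist','w1.png'); im=grab('top'); 
cv2.imwrite('pics/t1.png',cv2.resize(im['pixels'][120:270,230:380],None,fx=4,fy=4))
"
```

```text
t 2.275 tcp [0.681  0.1347 0.5198] grasp world [0.6805 0.135  0.3558] case [0.0252 0.0993 0.3558] F [ 0.4  0.4 -0.1] w 74.1 q [-0.45  0.41  0.33  1.13 -0.13  1.62  1.15]
target tcp [0.6813 0.133  0.524 ] shift tool cm [-0.07 -0.16 -0.42] turn [ 0.001 -0.004  0.002]
```

View pics/w1.png

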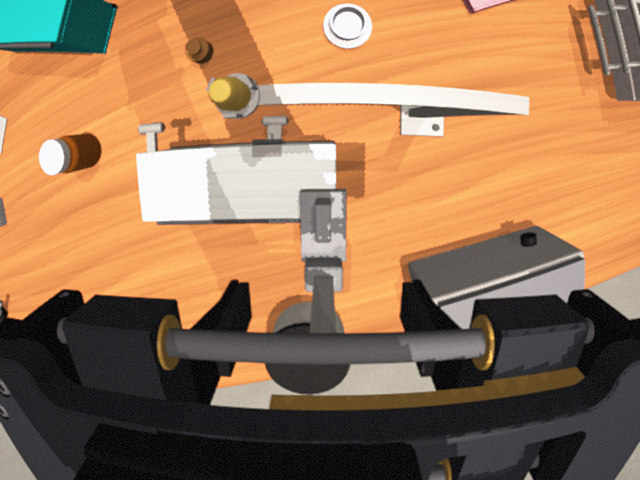

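The wrist view shows the fin at about (323,215), below the gripper and centred between the fingers, with the die at (229,93).

```bash
cat >> h.py <<'E'
def whit(u,v,z,n='wrist'):
    im=dict(np.load('last_%s.npz'%n));K=im['intrinsics']
    x,y=u-K[0,2],v-K[1,2];r=np.hypot(x,y);th=r/K[0,0]
    d=np.array([np.sin(th)*x/r,np.sin(th)*y/r,np.cos(th)]); o=-im['R'].T@im['t'];d=im['R'].T@d
    return o+d*(z-o[2])/d[2]
E
python3 - <<'E'
from geo import *
im=dict(np.load('last_wrist.npz'))
cv2.imwrite('pics/w1c.png',cv2.resize(im['pixels'][110:270,130:350],None,fx=3.6,fy=3.6,interpolation=cv2.INTER_CUBIC))
for nm,a in dict(fintop=(323,211,.192),RB=(157,221,.1225),LF=(335,143,.1225),lidpull=(151,128,.123),hasp=(274,121,.059)).items():
    p=whit(*a);print(nm,p.round(4),tocase(p).round(4))
E
```

```text
fintop [0.6699 0.1366 0.192 ] [0.0146 0.098  0.192 ]
RB [ 0.6443 -0.051   0.1225] [ 0.0406 -0.0895  0.1225]
LF [0.6204 0.1626 0.1225] [-0.0402  0.1097  0.1225]
lidpull [ 0.5445 -0.0213  0.123 ] [-0.0635 -0.088   0.123 ]
hasp [0.5783 0.1016 0.059 ] [-0.0642  0.0396  0.059 ]
```

View pics/w1c.png

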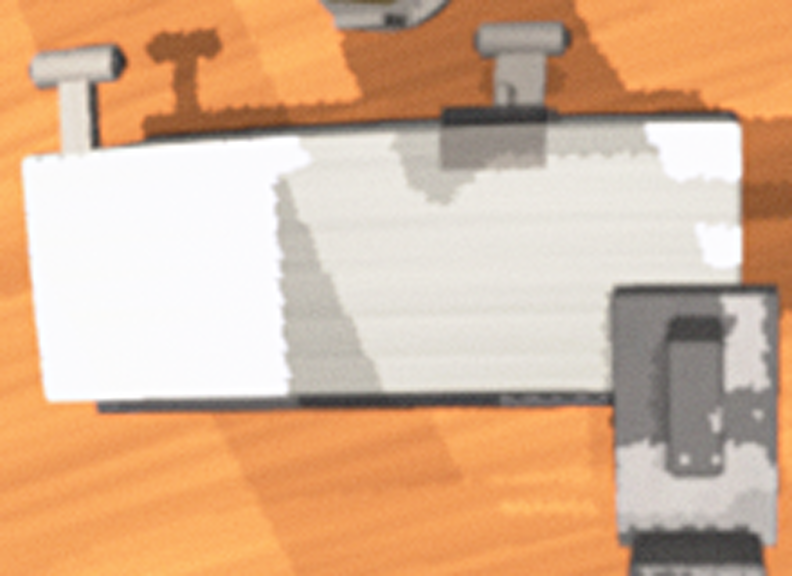

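```bash
python3 -c "
from geo import *
p=whit(323,223,.192);print(p,tocase(p))
need([.6813,.134,.18],0)"
```

```text
[0.68013826 0.13378783 0.192     ] [0.025144   0.09804988 0.192     ]
t 2.375 tcp [0.6811 0.134  0.5201] grasp world [0.6807 0.1341 0.3561] case [0.0256 0.0985 0.3561] F [-0.2 -0.2 -0.3] w 66.8 q [-0.45  0.41  0.33  1.13 -0.13  1.62  1.15]
target tcp [0.6813 0.134  0.344 ] shift tool cm [-6.000e-02  1.000e-02  1.761e+01] turn [-0.    -0.002  0.001]
```

Emit:
play_rows(
  targets="-0.05 -0.1 3 0 0 0 0; 0 0 4 0 0 0 0; 0 0 4 0 0 0 0; 0 0 3 0 0 0 0; 0 0 1 0 0 0 0;0 0 0 0 0 0 0",
)

```text
time: 3.12
position: [0.6795, 0.141, 0.3685]
tool_rot: [0.41, 3.114, 0.007]
ft_force: [0.8, 0.0, 0.5]
grip_width: 0.501
```

```bash
python3 -c "
from geo import *
need([.6813,.134,.18],0); grab('wrist','w2.png');im=grab('scene')
cv2.imwrite('pics/s2.png',cv2.resize(im['pixels'][200:400,220:400],None,fx=3,fy=3))
p=cloud(im)"
```

```text
t 3.125 tcp [0.6795 0.141  0.3685] grasp world [0.6797 0.1416 0.2045] case [0.0226 0.1055 0.2045] F [0.8 0.  0.5] w 43.6 q [-0.47  0.44  0.31  1.39 -0.14  1.33  1.16]
target tcp [0.6813 0.134  0.344 ] shift tool cm [-0.36 -0.64  2.45] turn [0.004 0.    0.012]
```

View pics/w2.png

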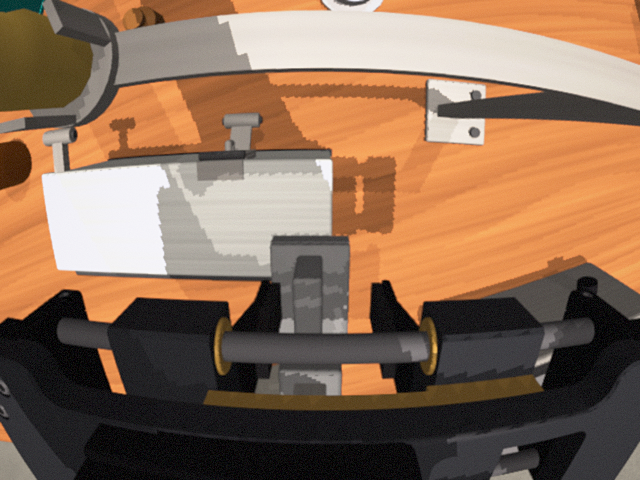

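View pics/s2.png

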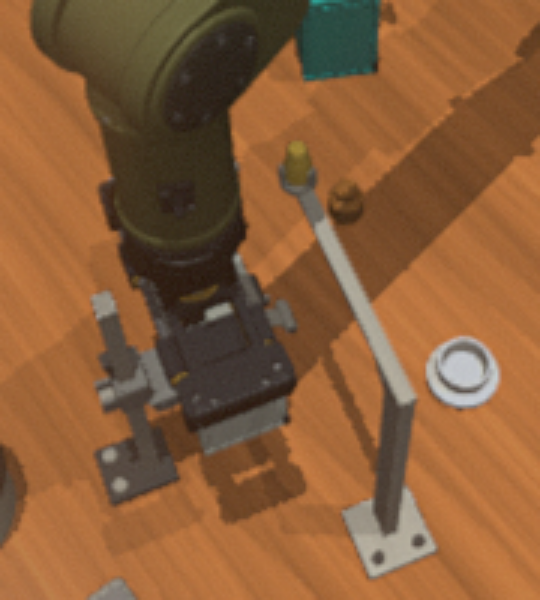

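Emit:
play_rows(
  targets="-0.35 -0.65 0 0 0 0.012 0; 0 0 0.5 0 0 0 0; 0 0 1 0 0 0 0; 0 0 0 0 0 0 0",
)

```text
time: 3.72
position: [0.6826, 0.1326, 0.3572]
tool_rot: [0.431, 3.104, 0.01]
ft_force: [-0.4, 0.2, -0.1]
grip_width: 0.498
```

```bash
python3 -c "
from geo import *
need([.6813,.134,.18],0); grab('wrist','w3.png')"
```

```text
t 3.725 tcp [0.6826 0.1326 0.3572] grasp world [0.684  0.1335 0.1932] case [0.0289 0.0988 0.1932] F [-0.4  0.2 -0.1] w 43.3 q [-0.46  0.44  0.32  1.4  -0.14  1.31  1.16]
target tcp [0.6813 0.134  0.344 ] shift tool cm [0.17 0.09 1.32] turn [ 0.008  0.007 -0.002]
```

View pics/w3.png

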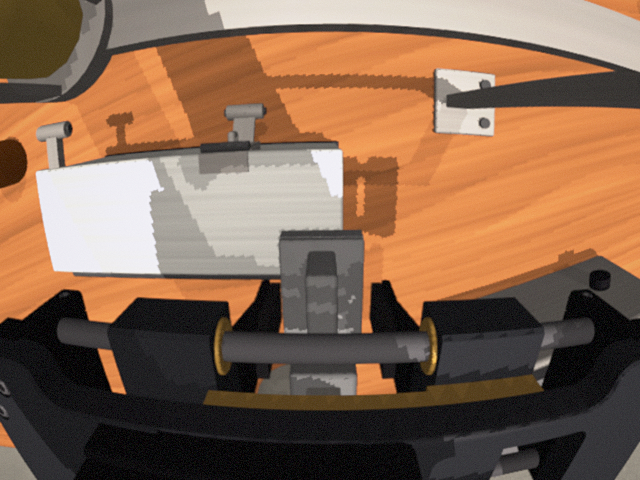

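Emit:
play_rows(
  targets="0.1 0 0.9 0.008 0.007 0 0; 0 0 0.5 0 0 0 0; 0 0 0 0 0 0 -1; 0 0 0 0 0 0 -1; 0 0 0 0 0 0 -1; 0 0 0 0 0 0 -1; 0 0 0 0 0 0 -1",
  newtons=30,
)

```text
time: 4.65
position: [0.6817, 0.1327, 0.3429]
tool_rot: [-0.431, -3.111, 0.002]
ft_force: [-0.3, 0.0, -0.4]
grip_width: 0.156
```

```bash
python3 -c "
from geo import *
need([.6813,.134,.18],0)"
```

```text
t 4.65 tcp [0.6817 0.1327 0.3429] grasp world [0.6816 0.1324 0.1789] case [0.0269 0.0971 0.1789] F [-0.3  0.  -0.4] w 13.6 q [-0.46  0.46  0.32  1.42 -0.14  1.29  1.16]
target tcp [0.6813 0.134  0.344 ] shift tool cm [ 0.07  0.12 -0.11] turn [-0.002 -0.    -0.001]
```

Emit:
play_rows(
  targets="0 0 -0.6 0 0 0 -1; 0 0 -1 0 0 0 -1; 0 0 -1 0 0 0 -1; 0 0 -1 0 0 0 -1; 0 0 -1 0 0 0 -1; 0 0 -1 0 0 0 -1; 0 0 0 0 0 0 -1",
)

```text
time: 5.52
position: [0.6818, 0.1328, 0.4008]
tool_rot: [-0.43, -3.111, 0.004]
ft_force: [-0.7, -1.0, 0.3]
grip_width: 0.158
```

```bash
python3 -c "
from geo import *
need([.6816,.1324,.1789+.067],0)"
```

```text
t 5.525 tcp [0.6818 0.1328 0.4008] grasp world [0.6816 0.1325 0.2368] case [0.0269 0.0972 0.2368] F [-0.7 -1.   0.3] w 13.7 q [-0.46  0.43  0.32  1.34 -0.13  1.4   1.15]
target tcp [0.6816 0.1324 0.4099] shift tool cm [ 0.01 -0.05 -0.91] turn [-0.003 -0.001 -0.001]
```

Emit:
play_rows(
  targets="0 0 -0.6 0 0 0 -1; 0 0 -0.5 0 0 0 -1; 0 0 0 0 0 0 -1",
)

```text
time: 5.9
position: [0.6818, 0.1328, 0.4132]
tool_rot: [-0.43, -3.111, 0.003]
ft_force: [-0.8, -0.9, -1.4]
grip_width: 0.156
```

```bash
python3 -c "
from geo import *
need([.6816,.1324,.1789+.067],0); grab('wrist','w4.png');im=grab('scene')
cv2.imwrite('pics/s4.png',cv2.resize(im['pixels'][200:400,220:400],None,fx=3,fy=3))"
```

```text
t 5.9 tcp [0.6818 0.1328 0.4132] grasp world [0.6816 0.1324 0.2492] case [0.0269 0.0971 0.2492] F [-0.8 -0.9 -1.4] w 13.5 q [-0.46  0.42  0.33  1.32 -0.13  1.42  1.15]
target tcp [0.6816 0.1324 0.4099] shift tool cm [ 0.01 -0.04  0.33] turn [-0.002 -0.001 -0.001]
```

View pics/w4.png

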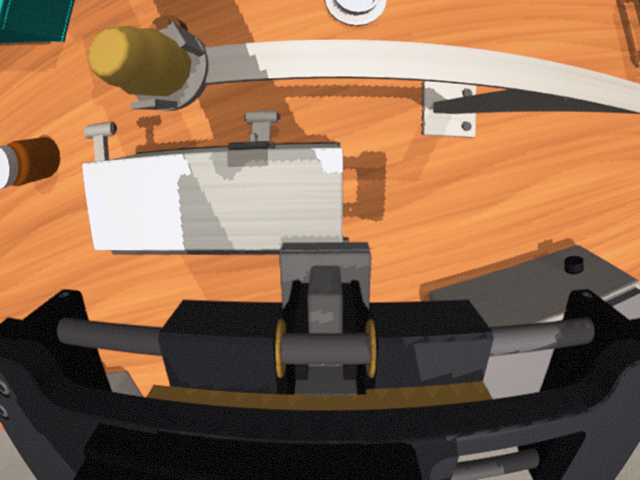

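View pics/s4.png

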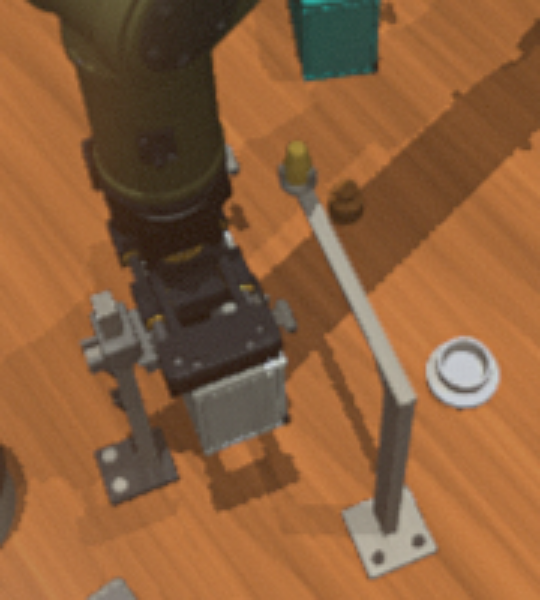

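The guard has come up with the gripper by 70 mm. Now I lower it a few mm and release.

Emit:
play_rows(
  targets="0 0 0.4 0 0 0 -1; 0 0 0.3 0 0 0 -1; 0 0 0 0 0 0 0; 0 0 0 0 0 0 0; 0 0 0 0 0 0 0; 0 0 0 0 0 0 0; 0 0 0 0 0 0 0; 0 0 -2 0 0 0 0; 0 0 -4 0 0 0 0; 0 0 -4 0 0 0 0;0 0 0 0 0 0 0",
)

```text
time: 7.38
position: [0.6815, 0.1332, 0.5141]
tool_rot: [0.431, 3.109, 0.001]
ft_force: [1.2, 0.1, -0.4]
grip_width: 0.502
```

```bash
python3 -c "
from geo import *
need([.6816,.1324,.1789+.2],0); grab('wrist','w5.png')"
```

```text
t 7.375 tcp [0.6815 0.1332 0.5141] grasp world [0.682  0.1332 0.3501] case [0.0271 0.098  0.3501] F [ 1.2  0.1 -0.4] w 43.6 q [-0.46  0.41  0.34  1.15 -0.13  1.61  1.15]
target tcp [0.6816 0.1324 0.5429] shift tool cm [-0.04 -0.07 -2.88] turn [ 0.001  0.003 -0.001]
```

View pics/w5.png

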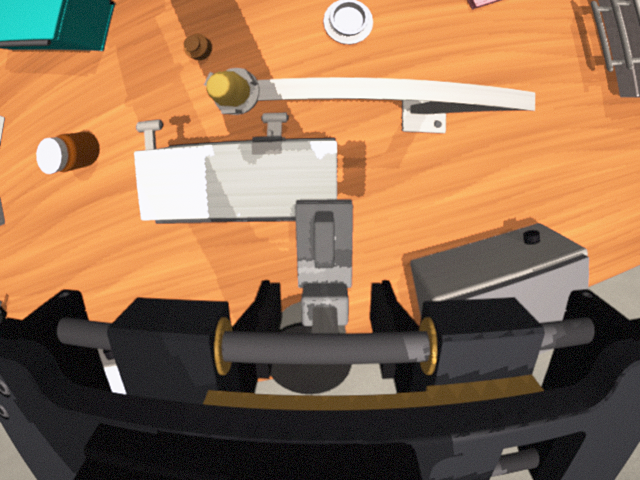

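Guard hangs at the raised position (hood at px 325,240, larger than before). Now over the die and back towards the robot for the hasp.

Emit:
play_rows(
  targets="0 0 -4.5 0 0 0 0; 4.8 -1.15 0 0 0 0 0; 4.8 -1.15 0 0 0 0 0; 4.8 -1.15 0 0 0 0 0; 4.8 -1.15 0 0 0 0 0; 4.8 -1.15 0 0 0 0 0; 0 0 0 0 0 0 0",
)

```text
time: 8.3
position: [0.4281, 0.1446, 0.5533]
tool_rot: [-0.427, -3.106, 0.009]
ft_force: [0.3, 0.7, -0.0]
grip_width: 0.502
```

```bash
python3 -c "
from geo import *
a=tool(.5)[:,2]
need(case(-.065,.04,.053)-.1*a,.5);grab('wrist','w6.png')
im=grab('top');cv2.imwrite('pics/t6.png',im['pixels'])"
```

```text
t 8.3 tcp [0.4281 0.1446 0.5533] grasp world [0.4268 0.1438 0.3893] case [-0.2214  0.0392  0.3893] F [ 0.3  0.7 -0. ] w 43.7 q [-0.65 -0.14  0.23  1.66  0.03  1.63  0.88]
target tcp [0.4558 0.1365 0.2847] shift tool cm [-3.05  0.15 26.84] turn [-0.006 -0.506  0.002]
```

View pics/w6.png

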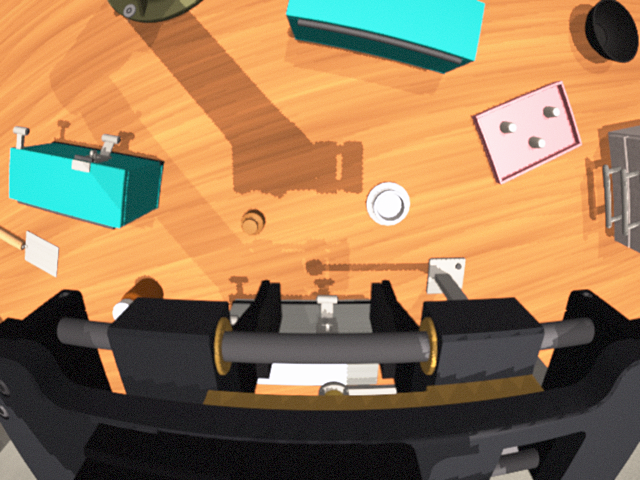

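View pics/t6.png

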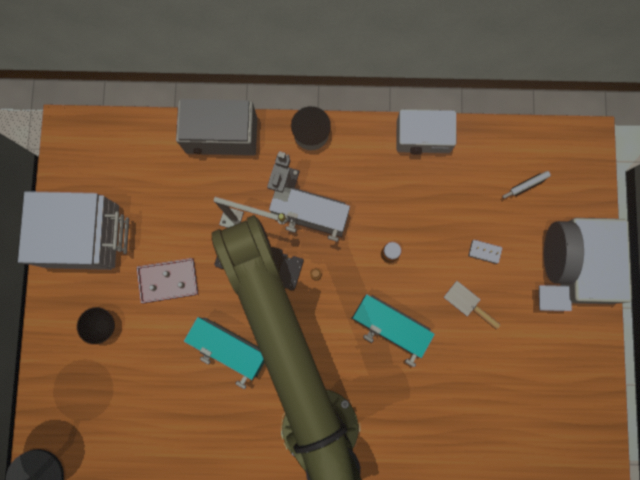

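The wrist view shows the hasp bar at about (327,303) and everything else undisturbed; the top view agrees. Next I descend a bit, then lean.

Emit:
play_rows(
  targets="0 0 4 0 0 0 0; 0 0 3 0 -0.166 0 0; 0 0 1 0 -0.166 0 0; 0 0 0 0 -0.166 0 0; 0 0 0 0 0 0 0",
)

```text
time: 9.02
position: [0.4378, 0.1413, 0.4672]
tool_rot: [0.369, 2.618, -0.113]
ft_force: [0.1, -0.5, -0.3]
grip_width: 0.503
```

```bash
python3 -c "
from geo import *
a=tool(.5)[:,2]
need(case(-.065,.04,.053)-.1*a,.5);grab('wrist','w7.png')"
```

```text
t 9.025 tcp [0.4378 0.1413 0.4672] grasp world [0.5131 0.1175 0.3235] case [-0.1312  0.0371  0.3235] F [ 0.1 -0.5 -0.3] w 43.7 q [-0.63 -0.26  0.09  1.97  0.44  1.12  0.63]
target tcp [0.4558 0.1365 0.2847] shift tool cm [ 7.16  0.28 16.89] turn [-0.016  0.003 -0.002]
```

View pics/w7.png

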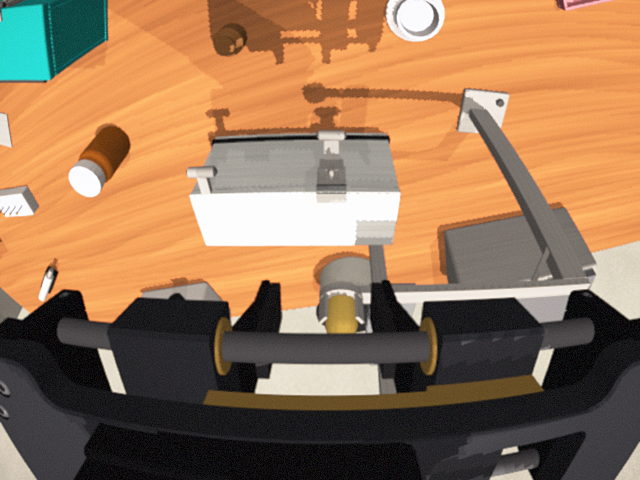

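Emit:
play_rows(
  targets="2.1 0.1 3.7 -0.016 0 0 0; 2.1 0.1 3.7 0 0 0 0; 2.1 0 3.7 0 0 0 0; 2.1 0 3.7 0 0 0 0; 0 0 0 0 0 0 0",
)

```text
time: 9.7
position: [0.4416, 0.1415, 0.2949]
tool_rot: [0.384, 2.627, -0.093]
ft_force: [0.1, -0.4, 0.8]
grip_width: 0.497
```

```bash
python3 -c "
from geo import *
a=tool(.5)[:,2]
need(case(-.065,.04,.053)-.06*a,.5);im=grab('wrist','w8.png')
cv2.imwrite('pics/w8c.png',cv2.resize(im['pixels'][120:330,180:420],None,fx=3,fy=2.8,interpolation=cv2.INTER_CUBIC))"
```

```text
t 9.7 tcp [0.4416 0.1415 0.2949] grasp world [0.5157 0.1198 0.1502] case [-0.1294  0.04    0.1502] F [ 0.1 -0.4  0.8] w 43.2 q [-0.61 -0.12  0.1   2.21  0.52  0.76  0.44]
target tcp [0.4743 0.1314 0.2496] shift tool cm [-0.89 -0.05  5.61] turn [-0.005 -0.01  -0.015]
```

View pics/w8.png

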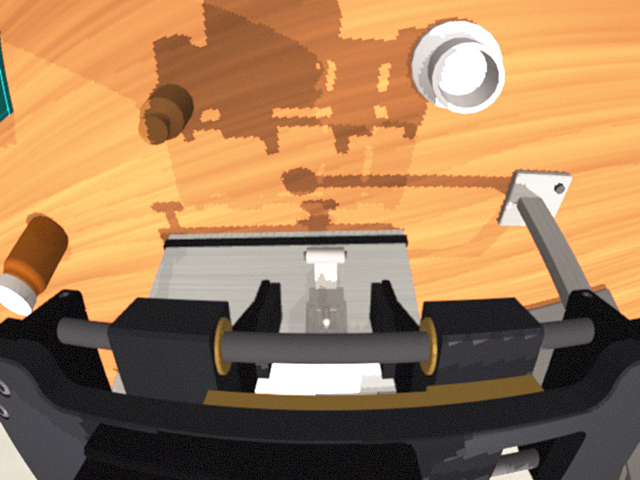

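```bash
python3 -c "
from geo import *
for a in [(325,256,.053),(325,256,.059),(305,256,.053),(346,256,.053)]:
  p=whit(*a);print(tocase(p))"
```

```text
[-0.06178621  0.0397266   0.053     ]
[-0.06849379  0.03980955  0.059     ]
[-0.06203608  0.02471697  0.053     ]
[-0.0614823   0.05549495  0.053     ]
```

Emit:
play_rows(
  targets="-0.4 0 2.8 0 -0.01 -0.015 0; -0.4 0 2.8 0 0 0 0; 0 0 0 0 0 0 0",
)

```text
time: 10.12
position: [0.4815, 0.1337, 0.2593]
tool_rot: [0.367, 2.606, -0.088]
ft_force: [-0.2, 0.0, 1.5]
grip_width: 0.494
```

```bash
python3 -c "
from geo import *
need(case(-.065,.04,.053),.5);im=grab('wrist','w9.png')"
```

```text
t 10.125 tcp [0.4815 0.1337 0.2593] grasp world [0.559  0.1125 0.1164] case [-0.0857  0.0447  0.1164] F [-0.2  0.   1.5] w 43.0 q [-0.58  0.    0.13  2.18  0.57  0.63  0.44]
target tcp [0.502  0.1236 0.1969] shift tool cm [ 1.1  -0.45  6.54] turn [ 0.003  0.012 -0.007]
```

View pics/w9.png

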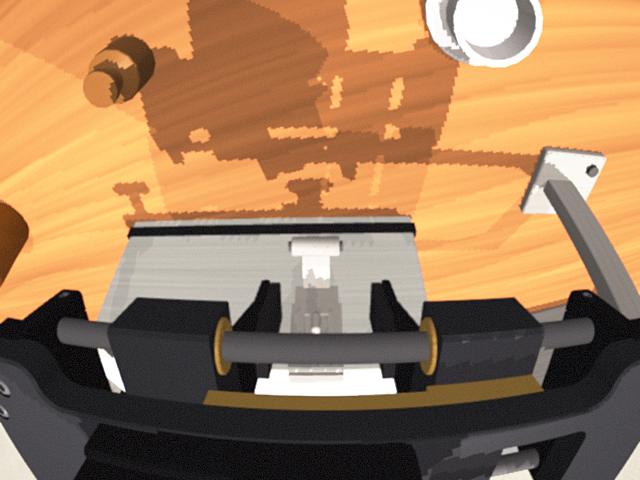

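Bar is at (316,245), between the fingers; I correct sideways first and then advance.

Emit:
play_rows(
  targets="1.1 -0.5 0 0 0.012 -0.007 0; 0 0 2 0 0 0 0; 0 0 2 0 0 0 0; 0 0 0 0 0 0 0",
)

```text
time: 10.68
position: [0.4889, 0.1288, 0.2248]
tool_rot: [0.357, 2.613, -0.078]
ft_force: [-0.8, -0.6, -0.2]
grip_width: 0.5
```

```bash
python3 -c "
from geo import *
need(case(-.065,.04,.053),.5);im=grab('wrist','w10.png')"
```

```text
t 10.675 tcp [0.4889 0.1288 0.2248] grasp world [0.5659 0.109  0.0814] case [-0.0781  0.0433  0.0814] F [-0.8 -0.6 -0.2] w 43.5 q [-0.57  0.07  0.15  2.2   0.6   0.55  0.42]
target tcp [0.502  0.1236 0.1969] shift tool cm [ 0.13 -0.18  3.12] turn [ 0.011  0.006 -0.001]
```

View pics/w10.png

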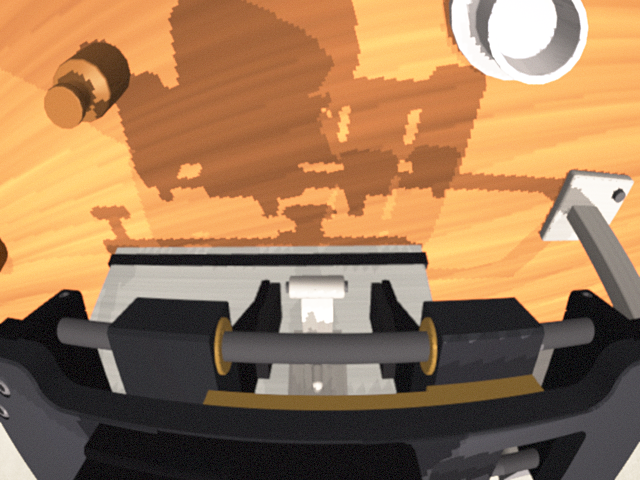

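Emit:
play_rows(
  targets="0.1 -0.25 1.5 0.011 0.006 0 0; 0 -0.1 1.5 0 0 0 0; 0 0 0 0 0 0 0",
)

```text
time: 11.1
position: [0.5019, 0.1225, 0.1991]
tool_rot: [0.361, 2.617, -0.089]
ft_force: [-0.9, -1.3, 0.5]
grip_width: 0.5
```

```bash
python3 -c "
from geo import *
need(case(-.065,.04,.053),.5);im=grab('wrist','w11.png')"
```

```text
t 11.1 tcp [0.5019 0.1225 0.1991] grasp world [0.5781 0.1015 0.0554] case [-0.0644  0.0394  0.0554] F [-0.9 -1.3  0.5] w 43.5 q [-0.55  0.14  0.16  2.19  0.62  0.49  0.39]
target tcp [0.502  0.1236 0.1969] shift tool cm [0.13 0.11 0.18] turn [ 0.003  0.003 -0.001]
```

View pics/w11.png

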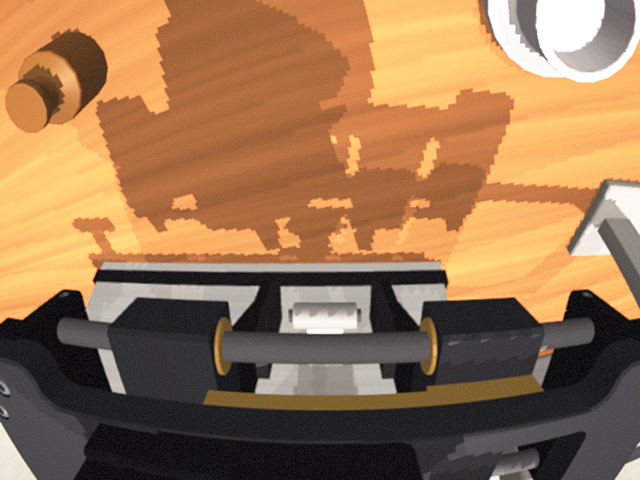

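```bash
cat >> geo.py <<'E'
def wproj(X,n='wrist'):
    im=dict(np.load('last_%s.npz'%n));K=im['intrinsics'];c=im['R']@np.array(X)+im['t']
    th=np.arctan2(np.hypot(c[0],c[1]),c[2]);r=K[0,0]*th;ph=np.arctan2(c[1],c[0]);return np.array([K[0,2]+r*np.cos(ph),K[1,2]+r*np.sin(ph)])
E
python3 -c "
from geo import *
st=ctrl.get_state();R0=R.from_rotvec(st['tool_rot']).as_matrix()
for d in [.14,.15,.158,.164,.17,.182]: print(d,wproj(st['position']+R0[:,2]*d))
for d in [-.01,.01]: print(d,wproj(st['position']+R0[:,2]*.164+R0[:,0]*d))
"
```

```text
0.14 [324.72897747 348.95992755]
0.15 [324.73821268 335.29251669]
0.158 [324.74518803 325.39308205]
0.164 [324.75018137 318.506666  ]
0.17 [324.75497526 312.04005292]
0.182 [324.76398817 300.23461874]
-0.01 [324.7399546  337.40242261]
0.01 [324.76201286 298.44772546]
```

Emit:
play_rows(
  targets="0 0 0.1 0 0 0 -1; 0 0 0 0 0 0 -1; 0 0 0 0 0 0 -1; 0 0 0 0 0 0 -1; 0 0 0 0 0 0 -1",
  newtons=25,
)

```text
time: 11.78
position: [0.5022, 0.1222, 0.1988]
tool_rot: [0.361, 2.617, -0.089]
ft_force: [-0.2, -1.4, -1.1]
grip_width: 0.318
```

```bash
cat > arc.py <<'E'
from geo import *
def hasp(q): a=np.arctan2(22,64)+q; return case(HX-.0677*np.sin(a),.04,HZ-.0677*np.cos(a))
E
python3 -c "
from geo import *
need(case(-.065,.04,.053),.5)"
```

```text
t 11.775 tcp [0.5022 0.1222 0.1988] grasp world [0.5785 0.1013 0.0552] case [-0.0639  0.0392  0.0552] F [-0.2 -1.4 -1.1] w 27.6 q [-0.55  0.14  0.16  2.19  0.62  0.49  0.39]
target tcp [0.502  0.1236 0.1969] shift tool cm [0.15 0.12 0.14] turn [ 0.003  0.003 -0.001]
```

```bash
cat > rows.py <<'E'
from geo import *
def rows(pts,leans,st=None,yaw_keep=True):
    st=st or ctrl.get_state(); p=np.array(st['position']);R0=R.from_rotvec(st['tool_rot']).as_matrix()
    out=[]
    for G,l in zip(pts,leans):
        Rt=tool(l); t=G-.164*Rt[:,2]
        d=R0.T@(t-p)*100; w=R.from_matrix(R0.T@Rt).as_rotvec()
        out.append(' '.join('%.2f'%v for v in d)+' '+' '.join('%.3f'%v for v in w)+' -1'); p=t;R0=Rt
    print(';\n'.join(out))
def show():
    st=ctrl.get_state();R0=R.from_rotvec(st['tool_rot']).as_matrix();g=st['position']+.164*R0[:,2]
    z=R0[:,2];print('t %.2f'%st['time'],'grasp case',tocase(g).round(4),'lean %.3f'%np.arctan2(z@EX,-z[2]),'F',np.round(st['ft_force'],1),'w %.1f'%(87*st['grip_width']),'q',np.round(st['joint_positions'],2))
HX,HZ=-.042,.119
def hasp(q): a=np.arctan2(22,64)+q; return case(HX-.0677*np.sin(a),.0392,HZ-.0677*np.cos(a))
def hq(g): return np.arctan2(HX-g[0],HZ-g[2])-np.arctan2(22,64)
E
python3 -c "
from rows import *
show()
q=np.arange(.1,.95,.1);rows([hasp(a) for a in q],[.5+.07*a for a in q])"
```

```text
t 11.78 grasp case [-0.0639  0.0392  0.0552] lean 0.503 F [-0.2 -1.4 -1.1] w 27.6 q [-0.55  0.14  0.16  2.19  0.62  0.49  0.39]
0.51 0.04 -0.51 0.003 -0.004 -0.001 -1;
0.49 -0.00 -0.56 -0.000 -0.007 0.000 -1;
0.42 0.00 -0.60 -0.000 -0.007 -0.000 -1;
0.36 -0.00 -0.63 0.000 -0.007 0.000 -1;
0.29 0.00 -0.65 0.000 -0.007 -0.000 -1;
0.22 0.00 -0.67 -0.000 -0.007 0.000 -1;
0.15 -0.00 -0.68 -0.000 -0.007 0.000 -1;
0.07 0.00 -0.68 0.000 -0.007 0.000 -1;
0.00 -0.00 -0.67 -0.000 -0.007 0.000 -1
```

Emit:
play_rows(
  targets="0.5 0 -0.5 0 -0.005 0 -1; 0.5 0 -0.55 0 -0.007 0 -1; 0.4 0 -0.6 0 -0.007 0 -1; 0.35 0 -0.65 0 -0.007 0 -1",
)

```text
time: 12.28
position: [0.4753, 0.1296, 0.2113]
tool_rot: [0.357, 2.589, -0.093]
ft_force: [0.5, -0.7, -0.5]
grip_width: 0.313
```

```bash
python3 -c "
from rows import *
show();st=ctrl.get_state();g=tocase(st['position']+.164*R.from_rotvec(st['tool_rot']).as_matrix()[:,2]);q0=hq(g);print(q0,np.hypot(HX-g[0],HZ-g[2]))
q=np.arange(q0+.11,q0+1,.11);rows([hasp(a) for a in q],[.5+.07*a for a in q])"
```

```text
t 12.28 grasp case [-0.0879  0.039   0.0699] lean 0.532 F [ 0.5 -0.7 -0.5] w 27.2 q [-0.6   0.07  0.15  2.24  0.7   0.53  0.29]
0.4204990267910098 0.06715428710047729
0.32 0.06 -0.71 0.003 -0.006 -0.001 -1;
0.21 -0.00 -0.74 -0.000 -0.008 0.000 -1;
0.13 -0.00 -0.74 0.000 -0.008 -0.000 -1;
0.04 -0.00 -0.74 -0.000 -0.008 0.000 -1;
-0.05 0.00 -0.72 0.000 -0.008 0.000 -1;
-0.13 0.00 -0.70 -0.000 -0.008 -0.000 -1;
-0.21 -0.00 -0.66 0.000 -0.008 0.000 -1;
-0.29 -0.00 -0.62 -0.000 -0.008 -0.000 -1;
-0.36 0.00 -0.57 0.000 -0.008 -0.000 -1
```

Tracking the arc well (q≈0.42, radius 67.2 mm).

Emit:
play_rows(
  targets="0.3 0 -0.7 0 -0.006 0 -1; 0.2 0 -0.75 0 -0.008 0 -1; 0.15 0 -0.75 0 -0.008 0 -1; 0.05 0 -0.75 0 -0.008 0 -1; -0.05 0 -0.7 0 -0.008 0 -1",
)

```text
time: 12.9
position: [0.4505, 0.1363, 0.2422]
tool_rot: [0.352, 2.546, -0.099]
ft_force: [2.4, -2.1, -0.6]
grip_width: 0.318
```

```bash
cat > nx.py <<'E'
from rows import *
show();st=ctrl.get_state();g=tocase(st['position']+.164*R.from_rotvec(st['tool_rot']).as_matrix()[:,2]);q0=hq(g);print(q0,np.hypot(HX-g[0],HZ-g[2]))
q=np.arange(q0+.11,2.05,.11);rows([hasp(a) for a in q],[.5+.07*a for a in q])
E
python3 nx.py
```

```text
t 12.90 grasp case [-0.1074  0.0389  0.1046] lean 0.575 F [ 2.4 -2.1 -0.6] w 27.7 q [-0.63 -0.04  0.12  2.28  0.74  0.6   0.23]
1.022389510404074 0.06701181608860046
-0.16 0.09 -0.71 0.003 -0.005 -0.002 -1;
-0.25 0.00 -0.64 -0.000 -0.008 0.000 -1;
-0.32 -0.00 -0.59 0.000 -0.008 -0.000 -1;
-0.39 0.00 -0.54 -0.000 -0.008 0.000 -1;
-0.45 0.00 -0.47 -0.000 -0.008 0.000 -1;
-0.50 -0.00 -0.40 0.000 -0.008 -0.000 -1;
-0.54 0.00 -0.33 -0.000 -0.008 0.000 -1;
-0.58 0.00 -0.25 0.000 -0.008 0.000 -1;
-0.60 -0.00 -0.16 -0.000 -0.008 -0.000 -1
```

Emit:
play_rows(
  targets="-0.15 0.05 -0.7 0 -0.005 0 -1; -0.25 0 -0.65 0 -0.008 0 -1; -0.3 0 -0.6 0 -0.008 0 -1; -0.4 0 -0.55 0 -0.008 0 -1; -0.45 0 -0.45 0 -0.008 0 -1",
)

```text
time: 13.52
position: [0.4481, 0.1369, 0.2783]
tool_rot: [0.347, 2.504, -0.105]
ft_force: [6.2, -0.9, -2.9]
grip_width: 0.321
```

```bash
python3 nx.py; python3 -c "
from rows import *
grab('wrist','w12.png');im=grab('scene');cv2.imwrite('pics/s12.png',cv2.resize(im['pixels'][180:360,220:400],None,fx=3,fy=3))"
```

```text
t 13.53 grasp case [-0.1043  0.0387  0.1445] lean 0.617 F [ 6.2 -0.9 -2.9] w 27.9 q [-0.63 -0.1   0.11  2.26  0.75  0.66  0.24]
1.6289018223252638 0.06732123046022942
-0.55 0.10 -0.39 0.003 -0.005 -0.002 -1;
-0.56 -0.00 -0.29 0.000 -0.008 -0.000 -1;
-0.59 0.00 -0.20 -0.000 -0.008 0.000 -1
```

View pics/w12.png

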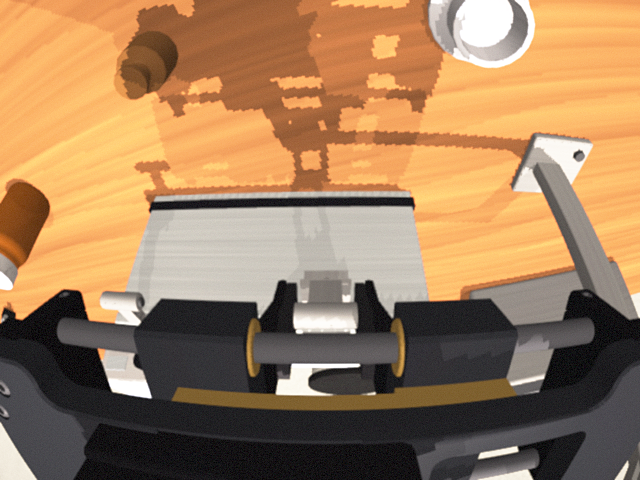

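View pics/s12.png

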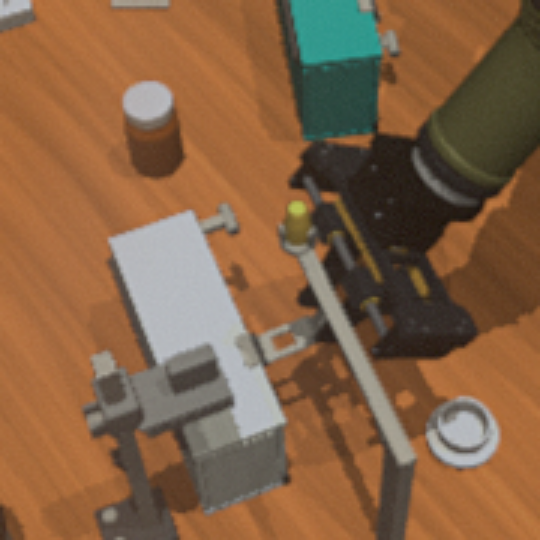

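The scene view shows the hasp swung up to about level, the die still in its clip and the guard up. I continue past level.

Emit:
play_rows(
  targets="-0.55 0.05 -0.35 0 -0.01 0 -1; -0.6 0 -0.3 0 -0.01 0 -1; -0.6 0 -0.2 0 -0.01 0 -1",
)

```text
time: 14.0
position: [0.456, 0.1351, 0.2951]
tool_rot: [0.343, 2.477, -0.111]
ft_force: [1.6, -0.3, -2.9]
grip_width: 0.318
```

```bash
sed -i 's/2\.05/2.4/' nx.py; python3 nx.py;python3 -c "
from rows import *
im=grab('scene');cv2.imwrite('pics/s13.png',cv2.resize(im['pixels'][180:360,220:400],None,fx=3,fy=3))"
```

```text
t 14.00 grasp case [-0.0924  0.0389  0.1641] lean 0.645 F [ 1.6 -0.3 -2.9] w 27.7 q [-0.63 -0.12  0.11  2.24  0.77  0.68  0.25]
1.9690121667318463 0.06760657148052815
-0.72 0.06 -0.11 0.002 -0.001 -0.002 -1;
-0.62 -0.00 -0.02 -0.000 -0.008 0.000 -1;
-0.62 0.00 0.06 0.000 -0.008 0.000 -1
```

View pics/s13.png

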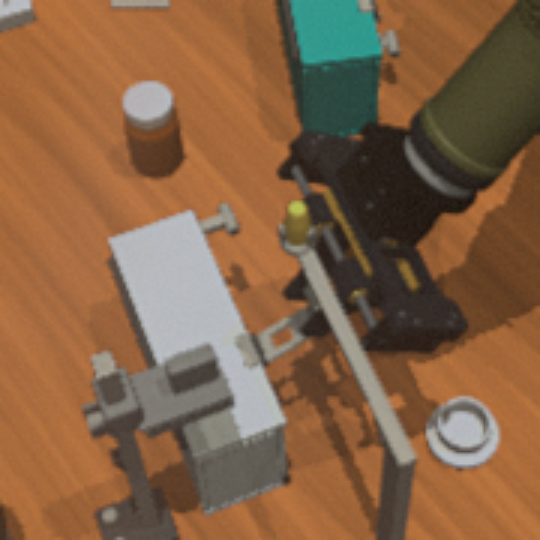

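Emit:
play_rows(
  targets="-0.65 0.05 -0.1 0 -0.005 0 -1; -0.6 0 -0.05 0 -0.005 0 -1; 0 0 0 0 0 0 0.1; 0 0 0 0 0 0 0.1; 0 0 0 0 0 0 0.1; 0 0 0 0 0 0 0.1; 0 0 -1 0 0 0 0.1; 0 0 -2 0 0 0 0.1; 0 0 -2 0 0 0 0.1; 0 0 0 0 0 0 0.1",
)

```text
time: 15.3
position: [0.4351, 0.1428, 0.3478]
tool_rot: [0.339, 2.463, -0.107]
ft_force: [0.8, 0.3, -0.9]
grip_width: 0.546
```

```bash
python3 -c "
from rows import *
show();need(case(-.14,-.09,.20),.2)
grab('wrist','w14.png');im=grab('scene');cv2.imwrite('pics/s14.png',cv2.resize(im['pixels'][180:360,220:400],None,fx=3,fy=3))"
```

```text
t 15.30 grasp case [-0.1129  0.0415  0.2181] lean 0.658 F [ 0.8  0.3 -0.9] w 47.5 q [-0.66 -0.22  0.09  2.21  0.71  0.8   0.31]
t 15.3 tcp [0.4351 0.1428 0.3478] grasp world [0.532  0.1167 0.2181] case [-0.1129  0.0415  0.2181] F [ 0.8  0.3 -0.9] w 47.5 q [-0.66 -0.22  0.09  2.21  0.71  0.8   0.31]
target tcp [0.4389 0.0063 0.3607] shift tool cm [ -4.03 -13.05   1.38] turn [ 0.007  0.458 -0.   ]
```

View pics/s14.png

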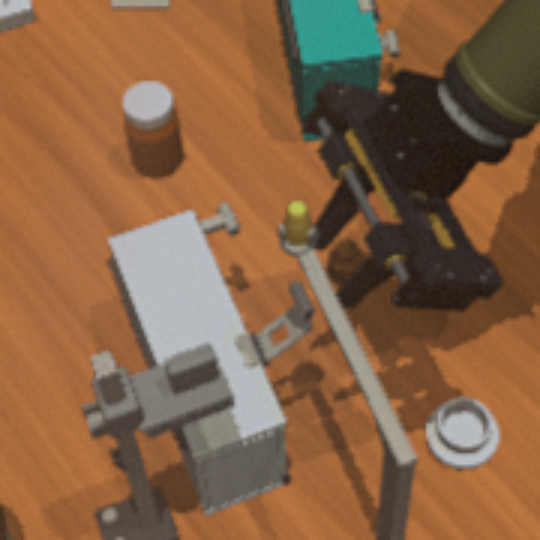

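View pics/w14.png

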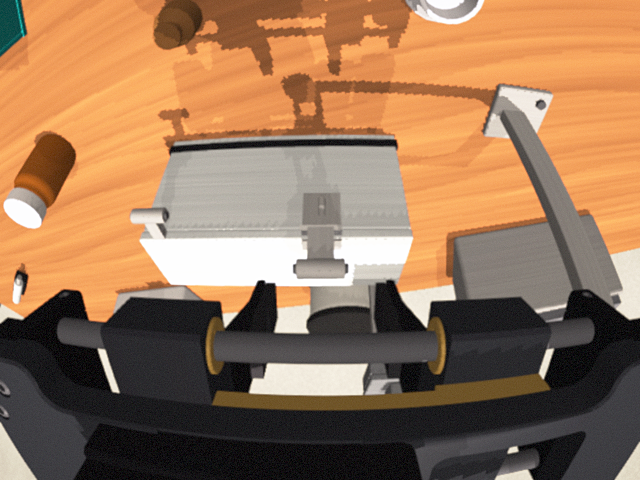

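Hasp stays up past level, die in its clip, guard up. Moving over to the lid pull.

Emit:
play_rows(
  targets="0.5 -4.5 -0.5 0 0 0 0; 0 -4.5 0 0 0 0 0; 0 -4 0 0 0.15 0 0; 0 0 0 0 0.15 0 0; 0 0 0 0 0.158 0 0; 0 0 0 0 0 0 0",
)

```text
time: 16.15
position: [0.4163, 0.0279, 0.3309]
tool_rot: [0.418, 2.913, -0.068]
ft_force: [0.3, 0.0, -0.8]
grip_width: 0.494
```

```bash
python3 -c "
from rows import *
show();need(case(-.066,-.09,.17),.2)
grab('wrist','w15.png')
for n,a in dict(a=(.0,)).items(): pass
print(wproj(case(-.066,-.09,.117)))"
```

```text
t 16.15 grasp case [-0.1673 -0.0784  0.1702] lean 0.202 F [ 0.3  0.  -0.8] w 43.0 q [-0.15 -0.2  -0.02  2.16  0.12  1.01  1.06]
t 16.15 tcp [0.4163 0.0279 0.3309] grasp world [0.4471 0.016  0.1702] case [-0.1673 -0.0784  0.1702] F [ 0.3  0.  -0.8] w 43.0 q [-0.15 -0.2  -0.02  2.16  0.12  1.01  1.06]
target tcp [ 0.5101 -0.0138  0.3307] shift tool cm [-9.97 -1.35  2.08] turn [-0.019  0.002 -0.009]
[311.36048698 373.07826188]
```

View pics/w15.png

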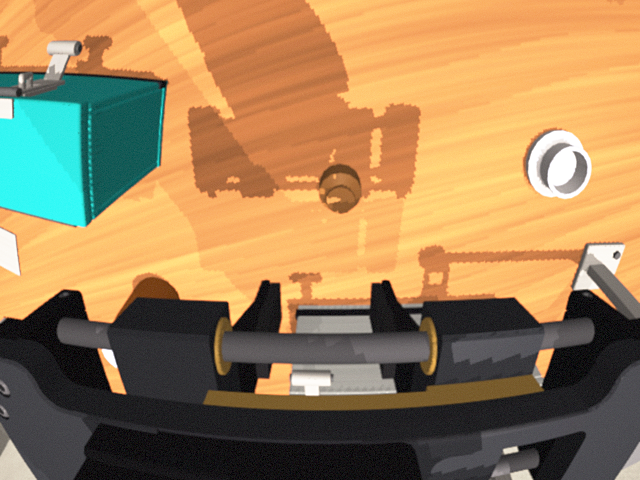

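Emit:
play_rows(
  targets="-3.3 -0.6 0.7 -0.019 0 -0.009 0; -3.3 -0.5 0.7 0 0 0 0; -3.2 -0.3 0.7 0 0 0 0; 0 0 0 0 0 0 0",
)

```text
time: 16.7
position: [0.5097, -0.0109, 0.3283]
tool_rot: [0.388, 2.905, -0.046]
ft_force: [0.0, -0.8, -0.1]
grip_width: 0.503
```

```bash
python3 -c "
from rows import *
show();need(case(-.066,-.09,.119),.2)
grab('wrist','w16.png')
print(wproj(case(-.066,-.09,.117)))"
```

```text
t 16.70 grasp case [-0.0651 -0.0876  0.168 ] lean 0.213 F [ 0.  -0.8 -0.1] w 43.7 q [-0.12  0.    0.06  1.98  0.09  0.96  1.21]
t 16.7 tcp [ 0.5097 -0.0109  0.3283] grasp world [ 0.543  -0.0206  0.168 ] case [-0.0651 -0.0876  0.168 ] F [ 0.  -0.8 -0.1] w 43.7 q [-0.12  0.    0.06  1.98  0.09  0.96  1.21]
target tcp [ 0.5101 -0.0138  0.2797] shift tool cm [ 0.91 -0.25  4.77] turn [-0.002  0.013  0.008]
[320.31168236 254.77775676]
```

View pics/w16.png

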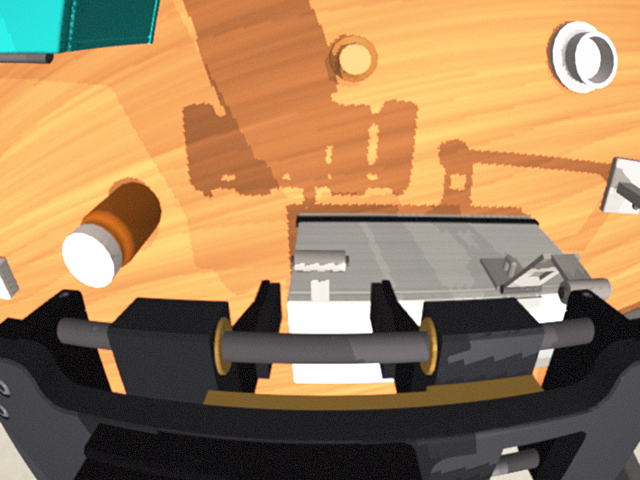

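Emit:
play_rows(
  targets="0.3 -0.25 1.6 0 0.013 0.008 0; 0.25 0 1.6 0 0 0 0; 0.2 0 1.6 0 0 0 0; 0 0 0 0 0 0 0",
)

```text
time: 17.25
position: [0.5072, -0.0117, 0.2745]
tool_rot: [0.397, 2.921, -0.043]
ft_force: [0.0, -0.3, -0.1]
grip_width: 0.498
```

```bash
python3 -c "
from rows import *
show();need(case(-.065,-.09,.117),.2)
grab('wrist','w17.png')
st=ctrl.get_state();R0=R.from_rotvec(st['tool_rot']).as_matrix()
print(wproj(st['position']+R0[:,2]*.164))"
```

```text
t 17.25 grasp case [-0.0701 -0.0892  0.1136] lean 0.196 F [ 0.  -0.3 -0.1] w 43.4 q [-0.12  0.06  0.06  2.04  0.08  0.86  1.2 ]
t 17.25 tcp [ 0.5072 -0.0117  0.2745] grasp world [ 0.5378 -0.0207  0.1136] case [-0.0701 -0.0892  0.1136] F [ 0.  -0.3 -0.1] w 43.4 q [-0.12  0.06  0.06  2.04  0.08  0.86  1.2 ]
target tcp [ 0.5111 -0.014   0.2777] shift tool cm [-0.5  -0.12 -0.23] turn [-0.002 -0.004  0.004]
[324.62803737 319.95462448]
```

View pics/w17.png

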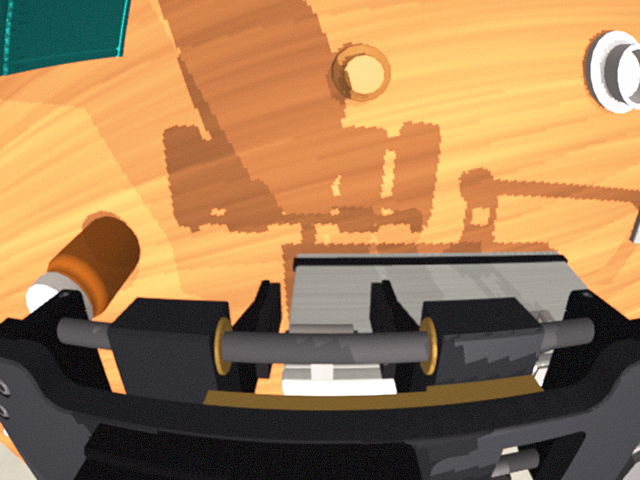

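Emit:
play_rows(
  targets="-0.6 -0.1 -0.25 0 0 0 0; 0 0 0 0 0 0 0; 0 0 0 0 0 0 -1; 0 0 0 0 0 0 -1; 0 0 0 0 0 0 -1; 0 0 0 0 0 0 -1",
  newtons=25,
)

```text
time: 18.05
position: [0.5136, -0.0154, 0.281]
tool_rot: [0.398, 2.916, -0.043]
ft_force: [0.5, -0.1, 0.5]
grip_width: 0.317
```

```bash
cat > lid.py <<'E'
from rows import *
import sys
LX,LZ=.040,.112
def lid(q): a=q+np.arctan2(5,104); return case(LX-.1041*np.cos(a),Y,LZ+.1041*np.sin(a))
show();st=ctrl.get_state();g=tocase(st['position']+.164*R.from_rotvec(st['tool_rot']).as_matrix()[:,2])
Y=-.0905
q0=np.arctan2(g[2]-LZ,LX-g[0])-np.arctan2(5,104);print(q0,'r',np.hypot(LX-g[0],LZ-g[2]))
e=float(sys.argv[1]);q=np.arange(q0+.1,e,.1);rows([lid(a) for a in q],[.2-.1*min(a,1.6) for a in q])
E
python3 lid.py .8; python3 -c "
from rows import *
grab('wrist','w18.png')"
```

```text
t 18.05 grasp case [-0.0622 -0.0909  0.1203] lean 0.200 F [ 0.5 -0.1  0.5] w 27.6 q [-0.11  0.06  0.07  2.02  0.08  0.87  1.21]
0.0332494016468134 r 0.10248963725015446
-0.41 0.01 -1.03 -0.002 0.014 0.003 -1;
-0.59 -0.00 -0.95 -0.000 0.010 0.000 -1;
-0.67 0.00 -0.91 -0.000 0.010 0.000 -1;
-0.75 -0.00 -0.86 0.000 0.010 -0.000 -1;
-0.82 -0.00 -0.80 0.000 0.010 0.000 -1;
-0.89 0.00 -0.74 -0.000 0.010 -0.000 -1;
-0.96 -0.00 -0.67 -0.000 0.010 -0.000 -1
```

View pics/w18.png

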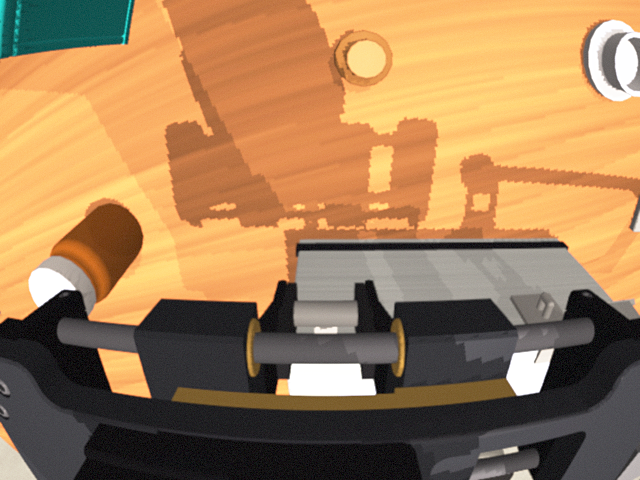

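```bash
sed -i 's/LX,LZ=.*/LX,LZ=.0415,.1155/' lid.py; python3 lid.py .8
```

```text
t 18.10 grasp case [-0.0622 -0.0909  0.1203] lean 0.200 F [ 0.5 -2.1 -0.2] w 27.6 q [-0.11  0.06  0.07  2.02  0.08  0.87  1.21]
-0.001426656735902837 r 0.10379461453284741
-0.44 0.00 -1.00 -0.002 0.010 0.003 -1;
-0.56 -0.00 -0.96 -0.000 0.010 -0.000 -1;
-0.64 0.00 -0.92 0.000 0.010 -0.000 -1;
-0.72 -0.00 -0.88 -0.000 0.010 0.000 -1;
-0.80 0.00 -0.82 0.000 0.010 -0.000 -1;
-0.87 -0.00 -0.76 0.000 0.010 0.000 -1;
-0.94 0.00 -0.70 -0.000 0.010 -0.000 -1;
-1.00 -0.00 -0.62 -0.000 0.010 -0.000 -1
```

Emit:
play_rows(
  targets="-0.4 0 -1 0 0.01 0 -1; -0.55 0 -0.95 0 0.01 0 -1; -0.65 0 -0.9 0 0.01 0 -1; -0.7 0 -0.9 0 0.01 0 -1; -0.8 0 -0.8 0 0.01 0 -1",
)

```text
time: 18.73
position: [0.5375, -0.0219, 0.3336]
tool_rot: [0.403, 2.964, -0.034]
ft_force: [5.0, -2.1, -6.4]
grip_width: 0.318
```

```bash
python3 lid.py 1.2
```

```text
t 18.73 grasp case [-0.0454 -0.0906  0.1715] lean 0.151 F [ 5.  -2.1 -6.4] w 27.6 q [-0.1   0.08  0.08  1.89  0.05  1.03  1.26]
0.5247758519490221 r 0.10334674984331473
-0.90 -0.01 -0.79 -0.001 0.014 0.004 -1;
-0.95 0.00 -0.68 0.000 0.010 -0.000 -1;
-1.01 -0.00 -0.60 -0.000 0.010 0.000 -1;
-1.06 0.00 -0.53 0.000 0.010 0.000 -1;
-1.11 -0.00 -0.44 -0.000 0.010 -0.000 -1;
-1.14 -0.00 -0.36 -0.000 0.010 0.000 -1
```

Past 25°, so the guard is indeed clear; the arc tracks well.

Emit:
play_rows(
  targets="-0.9 0 -0.8 0 0.014 0.003 -1; -0.95 0 -0.7 0 0.01 0 -1; -1 0 -0.6 0 0.01 0 -1; -1.05 0 -0.5 0 0.01 0 -1; -1.1 0 -0.45 0 0.01 0 -1",
)

```text
time: 19.35
position: [0.5838, -0.0344, 0.3694]
tool_rot: [0.415, 3.025, -0.022]
ft_force: [1.5, -1.1, -7.5]
grip_width: 0.316
```

```bash
python3 lid.py 1.8;python3 -c "
from rows import *
im=grab('scene');cv2.imwrite('pics/s19.png',cv2.resize(im['pixels'][180:360,220:400],None,fx=3,fy=3))"
```

```text
t 19.35 grasp case [-0.0074 -0.0903  0.206 ] lean 0.090 F [ 1.5 -1.1 -7.5] w 27.5 q [-0.08  0.17  0.1   1.71  0.01  1.18  1.31]
1.0276463252161943 r 0.1028723767057857
-0.97 -0.06 -0.47 -0.002 0.003 0.002 -1;
-1.17 -0.00 -0.26 0.000 0.010 0.000 -1;
-1.19 -0.00 -0.17 0.000 0.010 -0.000 -1;
-1.20 0.00 -0.08 -0.000 0.010 -0.000 -1;
-1.20 -0.00 0.01 -0.000 0.010 0.000 -1;
-1.15 -0.00 0.11 0.000 0.007 -0.000 -1;
-1.02 0.00 0.20 0.000 0.000 0.000 -1
```

View pics/s19.png

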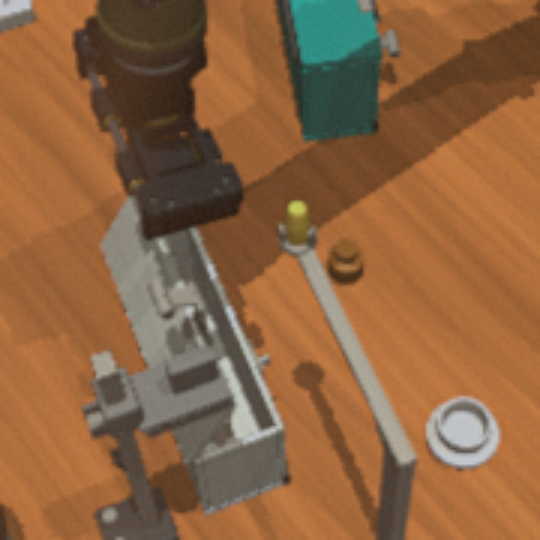

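The scene view shows the lid at about 60° under the raised guard. I continue to a bit beyond upright.

Emit:
play_rows(
  targets="-1 -0.05 -0.45 0 0.003 0 -1; -1.15 0 -0.25 0 0.01 0 -1; -1.2 0 -0.15 0 0.01 0 -1; -1.2 0 -0.1 0 0.01 0 -1",
)

```text
time: 19.9
position: [0.6288, -0.0467, 0.3818]
tool_rot: [0.419, 3.065, -0.014]
ft_force: [-1.3, 0.5, -9.9]
grip_width: 0.317
```

```bash
python3 lid.py 1.9
```

```text
t 19.90 grasp case [ 0.0325 -0.09    0.218 ] lean 0.049 F [-1.3  0.5 -9.9] w 27.6 q [-0.06  0.27  0.11  1.56 -0.02  1.26  1.35]
1.4356306201863844 r 0.10290923960203456
-1.08 -0.09 -0.11 -0.002 0.002 0.003 -1;
-1.14 0.00 0.11 0.000 0.006 -0.000 -1;
-1.02 -0.00 0.21 0.000 0.000 0.000 -1;
-0.99 -0.00 0.31 0.000 0.000 0.000 -1
```

Emit:
play_rows(
  targets="-1.1 -0.05 0.1 0 0 0 -1; -1.1 0 0.15 0 0 0 -1; -0.9 0 0.2 0 0 0 -1; 0 0 0 0 0 0 -1",
)

```text
time: 20.4
position: [0.6611, -0.0557, 0.3793]
tool_rot: [0.418, 3.066, -0.013]
ft_force: [1.7, -0.1, -5.6]
grip_width: 0.312
```

```bash
python3 lid.py 1.9;python3 -c "
from rows import *
grab('wrist','w20.png');im=grab('scene');cv2.imwrite('pics/s20.png',cv2.resize(im['pixels'][180:360,220:400],None,fx=3,fy=3))"
```

```text
t 20.40 grasp case [ 0.0659 -0.0898  0.2155] lean 0.047 F [ 1.7 -0.1 -5.6] w 27.1 q [-0.05  0.34  0.11  1.48 -0.03  1.28  1.36]
1.7620938179277934 r 0.10292957704721206
-1.14 -0.10 0.23 -0.002 0.007 0.003 -1
```

View pics/s20.png

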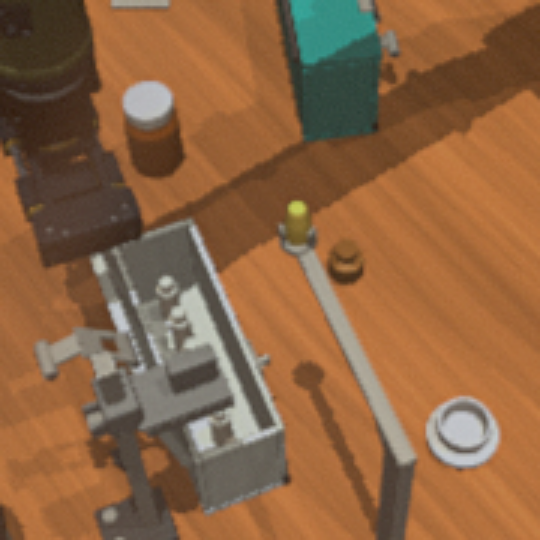

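View pics/w20.png

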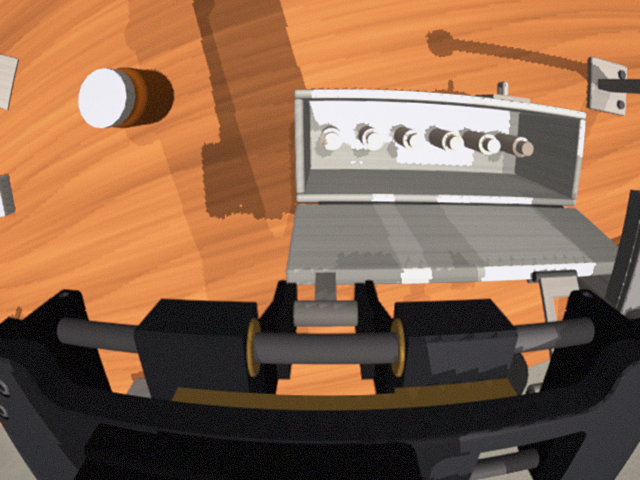

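Emit:
play_rows(
  targets="0 0 0 0 0 0 0; 0 0 0 0 0 0 0; 0 0 0 0 0 0 0; 0 0 0 0 0 0 0; 0 0 -1 0 0 0 0; 0 0 -3 0 0 0 0; 0 0 -4 0 0 0 0; 0 0 -4 0 0 0 0; 0 -3 -3 0 0 0 0; 0 -5 0 0 0 0 0; 0 -5 0 0 0 0 0; 0 0 0 0 0 0 0; 0 0 0 0 0 0 0; 0 0 0 0 0 0 0; 0 0 0 0 0 0 0",
)

```text
time: 22.38
position: [0.6171, -0.1781, 0.5466]
tool_rot: [0.406, 3.051, -0.009]
ft_force: [0.1, 0.5, -0.4]
grip_width: 0.499
```

```bash
python3 -c "
from rows import *
show()
im=grab('scene','s21f.png');P=cloud(im);d=im['depth'];cv2.imwrite('pics/s21.png',cv2.resize(im['pixels'][180:360,220:400],None,fx=3,fy=3))
im2=grab('top','t21.png')
Q=P[250:380,235:350].reshape(-1,3);Q=Q[d[250:380,235:350].ravel()>0];q=(Q-C);x=q@EX;y=q@EY;z=Q[:,2]
m=(z>.125)&(z<.215)&(y>-.11)&(y<.02)&(x>.0)&(x<.12)
for lo in np.arange(.12,.21,.01):
  k=m&(abs(z-lo)<.005); print(round(lo,2),k.sum(),x[k].mean() if k.any() else 0)
k=(y>.074)&(y<.12)&(x>-.01)&(x<.06)&(z>.19); print('guard',k.sum(),z[k].max(),np.histogram(z[k],bins=np.arange(.19,.28,.01)))
for n,p,h in [('jar','scene',0)]: pass
"
```

```text
t 22.38 grasp case [ 0.0593 -0.2187  0.3829] lean 0.064 F [ 0.1  0.5 -0.4] w 43.4 q [ 0.1   0.25  0.19  1.26 -0.05  1.57  1.58]
0.12 0 0
0.13 19 0.042444744523398775
0.14 17 0.04425671386638585
0.15 21 0.04579754587796488
0.16 21 0.04761526644526882
0.17 22 0.04945551079399415
0.18 22 0.051195178772627054
0.19 174 0.057651367052643974
0.2 6 0.05675444177616457
guard 580 0.26103716713564007 (array([  0,  32,  62, 301,  34,  41, 108,   2,   0]), array([0.19, 0.2 , 0.21, 0.22, 0.23, 0.24, 0.25, 0.26, 0.27, 0.28]))
```

View pics/s21.png

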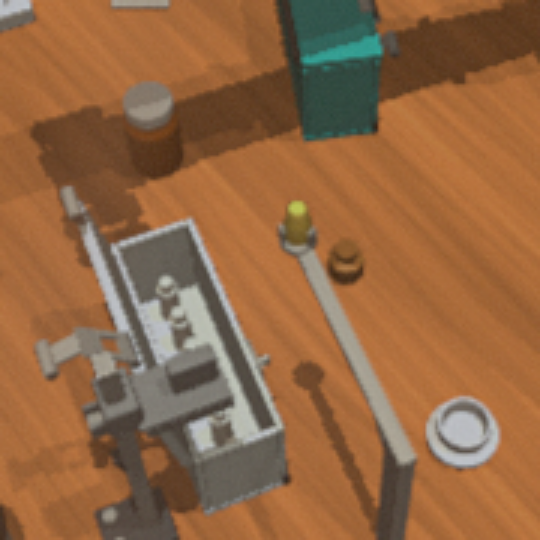

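View pics/t21.png

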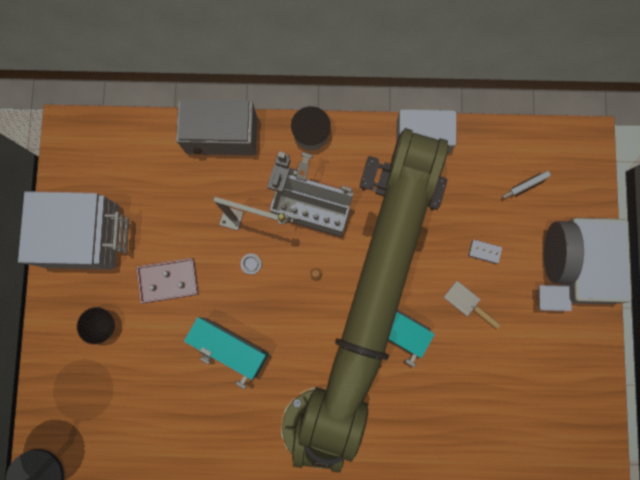

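The lid leans back about 10° beyond upright. The hood top is at 0.22 m, which is 62 mm up, so the pawl has caught. The hasp is up, the die is in its clip and the other things stand where they were. The robot touches nothing.

```bash
python3 -c "
from h import *
print(ctrl.close_job())"
```

```text
the job is handed in; nothing more can be done
None
```

The die case is open and the job is handed in at about 22.5 s on the robot's clock. `close_job()` gave no verdict, so these are my own checks.

I did the three steps in the order asked:
1. **Guard:** I raised it by its fin about 70 mm, lowered it a few mm and let go.
2. **Hasp:** with the lid still down, I swung it off the staple to about 2.1 rad (level is 1.57) and let go.
3. **Lid:** I lifted it by its pull to about 1.75 rad, which is beyond upright, and let go.

The last pictures and depth readings, taken with the gripper clear of everything, show:
- **Guard:** the hood top is at about 0.22 m, which is 62 mm above where it started, so it is resting in the notch.
- **Lid:** it leans back about 10° beyond upright and stays there.
- **Hasp:** it still stands swung open on the lid.
- **Yellow die:** it is still in its clip.
- **Jar, weight, dappen holder, tray and the rest:** by eye, they stand where they did at the start. I did not measure them again. The arm partly covers the right-hand turquoise case in the top view.

The highest force I read was about 10 N, while swinging the lid. No check failed. A few moves ended 5 to 10 mm from where I aimed, and I corrected these before each grasp.

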